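Open the strainer of the egg-wash pump

TASK

The wash pump's strainer is due for cleaning: unscrew its lid by the grip bar on top (ordinary thread, anticlockwise seen from above, somewhat over a full turn with as many fresh grips as you need), easing it round without pulling, pushing or levering hard on it, and feel for the moment it comes free. Lift it off straight and level in your grip, never letting it drop, and lay it gently in the parts tray, flat on the tray's floor with the bar upwards and clear of the brush; leave everything else where it is.

Things in the scene. Friction and masses are not known exactly. Their poses are not given: they have to be found in the camera images.
- lid_grip (a point): Centre of the grip bar on top of the strainer's grey screw lid: on the lid's axis, half-way up the bar. The bar is straight, 62 mm long (x), 14 mm wide (y), 26 mm high; z is the lid's axis, up. Its foot stands on the flat crown of the lid, 13 mm below this point; crown and ribbed skirt are 67 mm across, the skirt's lower edge 45.5 mm below this point. At the start this point is 159 to 163 mm above the bench.
- lid: The same lid, 0.13 to 0.2 kg; origin on its axis at the skirt's lower edge, axes as lid_grip. Coarse right-hand thread: turned anticlockwise seen from above it climbs several mm a turn (5 or more), and the hand must ride up with it. It frees somewhere past one full turn (never sooner), differently each time: only feel tells. Until then a pull meets the thread, a hard one jams it; once free it lifts off with just its weight.
- neck_axis (a point): Centre of the mouth of the pot's open threaded neck, under the lid; rim 136.5 mm above the bench, 57 mm across the thread; z up. The thread is loose: the lid has some 3 mm of play up and down and 1 to 1.5 mm sideways, so its pose does not tell how the thread bears. A sprung seal makes the first half turn stiffer (up to 0.2 N m); let go, the lid stays on its thread.
- pump: Wash pump, fixed: black upright strainer pot 92 mm across (this origin: on its axis, at bench height), inlet union towards -x, behind the pot (+x) the round casing with a short upward outlet, then a lying grey motor; x from -0.09 to 0.23 m, 110 mm wide. Nothing but neck and lid is higher than 130 mm. Stands left or right, yaw up to 0.3 rad either way.
- parts_tray_in (a point): Centre of the floor (its upper face) of the open steel parts tray, 170 mm (x) by 230 mm (y) outside, 3 mm walls 19 mm above the floor, fixed to the bench, floor 3 mm above it. A brush lies in it near its +y end; the rest of the floor is free.
- parts_tray: The same tray; origin under its centre, at bench height.
- brush: Bystander: wooden hand brush, 143 mm long (along its x) by 30 mm by 28 mm high, lying in the tray; origin at its underside, the back of its head at +x 73 mm, the tail of its handle at -x 68 mm.
- spanner: Bystander: steel open-ended spanner 150 mm long, lying on the bench between pump and tray; origin at the middle of its underside.
- grease_jar: Bystander: small white jar 48 mm across, 45 mm high, on the bench between pump and tray, farther out; origin under its centre.
- spray_bottle: Bystander: white spray bottle 72 mm across, 178 mm high, at the left of the bench; origin under its centre.
- egg_bowl: Bystander: steel bowl 144 mm across with three eggs, about 60 mm high, at the right of the bench; origin under its centre.
- scourer: Bystander: round pad of dark steel wool 72 mm across, 24 mm high, at the right of the bench nearer the robot; origin under its centre.
Things that resemble listed ones, but are neither listed nor needed, are in the scene too. What is shaped like the lid but orange or red is not meant.

How it is judged:
By the outcome, as a careful person would: the job done as asked, in the order asked, and still so for the second after the job is handed in, with the robot touching nothing.
It also fails if it takes over 72 s, if anything falls off the work surface, if the arm or the gripper's body presses on something with over 40 N, if the wrist force passes 120 N, or if a joint passes its speed limit or range.

ROBOT

A 6-joint arm with a two-finger parallel gripper is mounted at the origin on the work surface. World frame = base frame: x ahead of the robot, y to its left, z up, the work surface at z = 0. Lengths are in m, angles in rad, forces in N, time in s.
With the tool pointing down it reaches from about 0.3 to 0.775 m from the base axis. Payload 14.6 kg.
Tool frame: the origin (TCP) lies on the front face of the gripper's body, between the roots of the fingers; the fingertips stand 97 mm ahead of it and the grasp point (between the pads) lies 78 mm ahead of it; z points along the fingers, y is the direction in which the jaws open and shut (so a half turn about z gives the same grasp; the last joint's range is limited). The gripper opens to 94 mm and grips with 3 to 60 N. Pads are 16 mm wide; open, the fingers measure 119 mm over their backs; the gripper's body (75 mm by 177 mm) begins 78 mm behind the grasp point.
Start: joints at [-1.259, 0.3, 1.521, -0, 1.321, -0.067], TCP at [0.203, -0.511, 0.303] pointing down, gripper open.
Joint ranges: [-3.03, 3.03], [-0.79, 2.21], [0.23, 2.52], [-1.04, 4.18], [0, 3.07], [-2.55, 2.55]. Speed limits (rad/s): [2.22, 2.22, 2.57, 3.14, 3.14, 3.14].

INTERFACE

Orientations are given as [roll, pitch, yaw] about the fixed x, y, z axes, in that order (R = Rz(yaw) Ry(pitch) Rx(roll)).
In Python, from station import ctrl gives the robot as it stands. The module is installed in compiled form; this text tells all that it offers.
- The arm moves only by the shell command python3 -m pendant 'ROWS' [FORCE]. ROWS is JSON, a list of rows, each an object of numbers: "rx", "ry", "rz": the turn, a rotation vector about the tool's x, y, z each as a share of 4 degrees, from -1 to 1; "tx", "ty", "tz": the shift along the tool's x, y, z each as a share of 0.04 m, from -1 to 1; "grip": the gripper command: -1 is fully open, 1 is shut, values between are in proportion. A call has 1 to 8 rows; each row shifts and turns the pose as measured when the row begins, along the tool's axes as they then stand; what a row does not reach is not made up. A row lasts 1/12 s, in which the tool goes at most 41.7 mm and 7.16 degrees, less where a joint would pass 70% of its speed; a pose out of reach is approached as far as the arm can. A call with a number of a shift or a turn outside -1 to 1 is refused whole. A call with a gripper value outside its range is refused whole. The fingers move at their own pace and stop on an object; FORCE is the grip in N (left out, the last holds). Time passes only in rows, so rows that do not move let the fingers close. It gives the time, the measured TCP pose, the force and the opening at its end, in the units of the state.
- ctrl.get_obs(): the state, without advancing time (a new reading comes with each control period).
- ctrl.camera(name): name is "scene" or "top" or "wrist"; returns a dict with "pixels" (400x640x3 uint8, blue, green, red), "fx", "fy", "cx", "cy" (pixels), "world_from_camera" (4x4, takes a point from camera to world coordinates). Camera axes: x right, y up, looking along -z (the intrinsics and any distortion apply to the point x, -y, -z); pixel columns grow to the right and rows downward; lengths in m; the calibration is good to about 2 mm. A picture is of the moment at which its call begins. There is no depth.
- ctrl.hand_in(): hands the job in, once; it reports no verdict.
The state is a dict: "time_s": time; "qpos": joint angles; "joint_vel": joint speeds; "tau": joint torques, N m; "ee_pos": TCP position; "eef_rot": TCP orientation; "force": force on the tool from outside, world axes, zero at the start; "moment": the same for the moment, N m; "grip_width": finger opening in m.
Only numpy, scipy, OpenCV 4.12 (cv2) and the standard library are available. Lean on these libraries where they do the work, as an engineer would, in place of code of your own. Each camera call takes 0.05 s, during which the arm holds its last target.

## Working session

There is one attempt and no reset: what is moved stays moved. The work goes in short steps, Python scripts to look and compute and a shell command to move; the robot and the scene stay as the last step left them, time stands still between calls to the robot, and variables do not carry over. Pictures are saved under pics/ and viewed, and the job is handed in when it is done.

```bash
mkdir -p pics; ls
python3 - <<'E'
from station import ctrl
import cv2,numpy as np
o=ctrl.get_obs()
for k,v in o.items(): print(k,np.round(v,4))
for n in ["scene","top","wrist"]:
    c=ctrl.camera(n); cv2.imwrite(f"pics/{n}0.png",c["pixels"])
    print(n,{k:(np.round(v,4).tolist() if k!="pixels" else 0) for k,v in c.items()})
E
```

```text
pics
time_s 0.0
qpos [-1.2586  0.3005  1.5216 -0.      1.3207 -0.0666]
joint_vel [ 0.0006 -0.0006 -0.0011 -0.0006  0.0004 -0.0004]
tau [-1.00000e-03 -5.31808e+01 -3.52737e+01  7.07000e-02  2.43000e-02
 -1.00000e-04]
ee_pos [ 0.2033 -0.5109  0.3021]
eef_rot [-3.1405e+00 -1.0000e-04  3.7880e-01]
force [-0.1582  0.4253  0.4334]
moment [-0.0174 -0.0379  0.0571]
grip_width 0.0939
scene {'pixels': 0, 'fx': 431.7658, 'fy': 431.7658, 'cx': 324.5568, 'cy': 198.8296, 'world_from_camera': [[-0.0566, -0.8443, 0.5328, 1.1433], [0.9984, -0.0523, 0.0233, -0.0168], [0.0082, 0.5333, 0.8459, 1.0876], [0.0, 0.0, 0.0, 1.0]]}
top {'pixels': 0, 'fx': 518.3289, 'fy': 518.3289, 'cx': 314.4762, 'cy': 199.189, 'world_from_camera': [[0.0149, 0.9848, -0.1731, 0.2504], [-0.9999, 0.0158, 0.0037, -0.02], [0.0063, 0.173, 0.9849, 1.7128], [0.0, 0.0, 0.0, 1.0]]}
wrist {'pixels': 0, 'fx': 320.9301, 'fy': 320.9301, 'cx': 316.6494, 'cy': 200.2947, 'world_from_camera': [[0.3689, 0.9052, 0.2108, 0.2636], [-0.9295, 0.3597, 0.0821, -0.487], [-0.0015, -0.2263, 0.9741, 0.3844], [0.0, 0.0, 0.0, 1.0]]}
```

View pics/scene0.png

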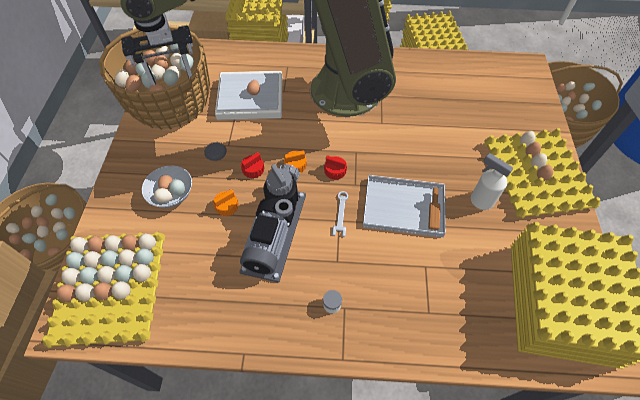

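View pics/top0.png

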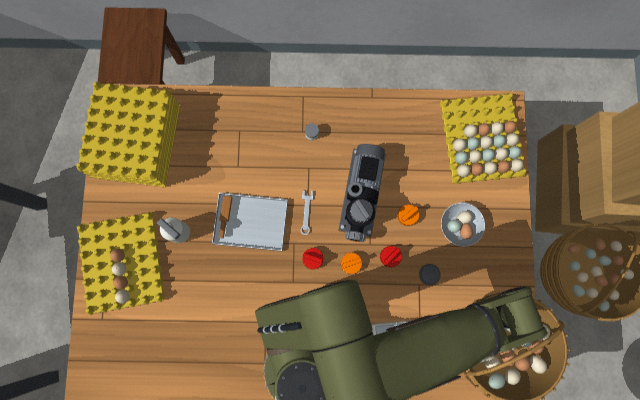

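View pics/wrist0.png

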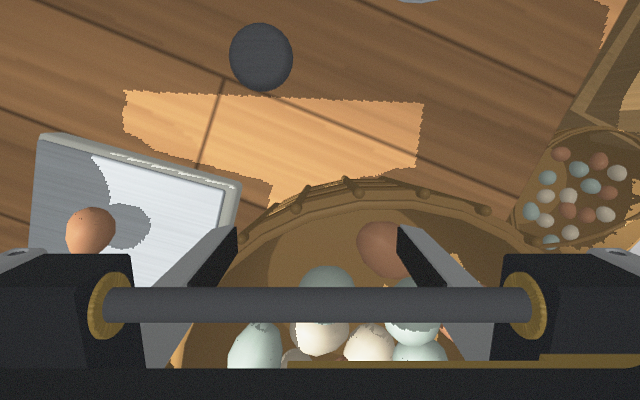

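The grey lid on the pump is at top (361,211) and scene (281,178). The lid-shaped things at top (313,258) and (391,256) are red, and those at (350,263) and (408,214) are orange, so all four are decoys. Next I'll enlarge the grey lid and the tray.

Run:
```python
import cv2,numpy as np
t=cv2.imread("pics/top0.png");s=cv2.imread("pics/scene0.png")
a=cv2.resize(t[170:250,320:400],(560,560),interpolation=cv2.INTER_CUBIC)
cv2.imwrite("pics/tc.png",a)
b=cv2.resize(s[145:225,240:320],(560,560),interpolation=cv2.INTER_CUBIC)
cv2.imwrite("pics/sc.png",b)
cv2.imwrite("pics/tray.png",cv2.resize(t[180:260,200:300],(800,640)[:2] and (750,600),interpolation=cv2.INTER_CUBIC))
```

```text
(no output)
```

View pics/tc.png

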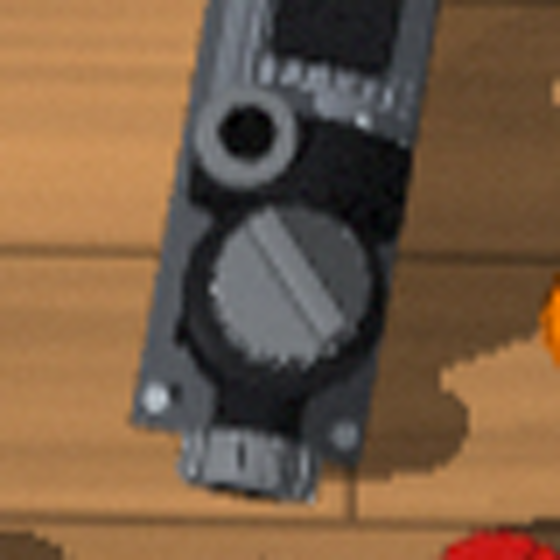

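View pics/sc.png

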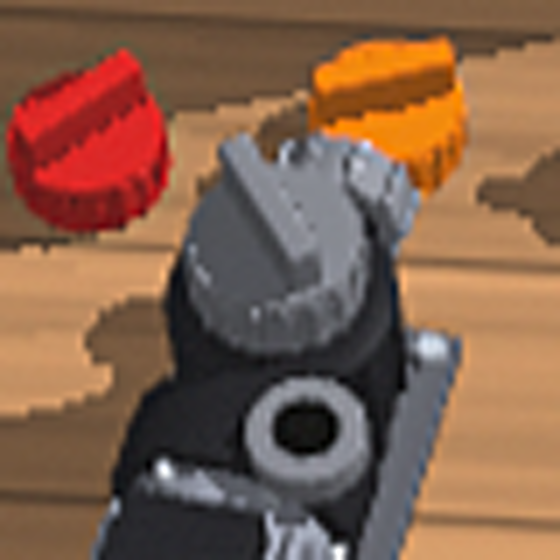

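View pics/tray.png

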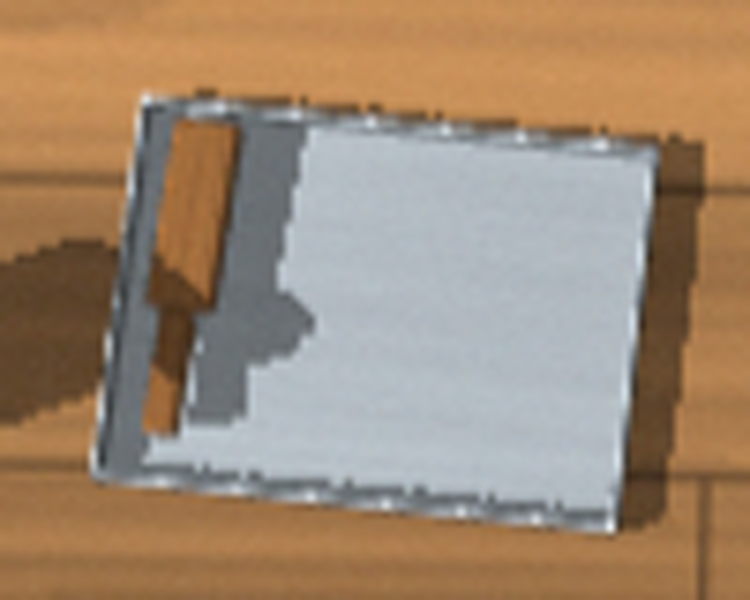

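Enlarged, the lid on the pot is grey with a bar running from top (357,201) to (368,217). It sits above the black pot and is the one meant. The tray's brush is at its left (+y) end, and the right part of the floor is free.

```bash
cat > h.py <<'E'
import numpy as np
from station import ctrl
def ray(c,u,v):
    d=np.array([(u-c["cx"])/c["fx"],-(v-c["cy"])/c["fy"],-1.]);T=c["world_from_camera"];T=np.array(T)
    return T[:3,3],T[:3,:3]@d
def onz(c,u,v,z):
    o,d=ray(c,u,v);return o+d*(z-o[2])/d[2]
def proj(c,p):
    T=np.array(c["world_from_camera"]);q=T[:3,:3].T@(np.array(p)-T[:3,3])
    return np.array([c["cx"]-c["fx"]*q[0]/q[2],c["cy"]+c["fy"]*q[1]/q[2]])
def st():
    o=ctrl.get_obs();print({k:np.round(o[k],4).tolist() for k in ["time_s","ee_pos","eef_rot","force","moment","grip_width","qpos"]});return o
E
python3 - <<'E'
from h import *
t=ctrl.camera("top");s=ctrl.camera("scene")
cv=lambda x,y,ox,oy,k:(ox+(x+.5)/k-.5,oy+(y+.5)/k-.5)
z=.174
for nm,c,pts,(ox,oy) in [("top",t,[(250,228),(272,208),(345,318),(319,340)],(320,170)),("scene",s,[(222,150),(248,136),(318,252),(292,272)],(240,145))]:
    P=np.array([onz(c,*cv(x,y,ox,oy,7),z) for x,y in pts])
    print(nm,P.round(4).tolist(),"ctr",P.mean(0).round(4))
    e=(P[2]+P[3]-P[0]-P[1])/2; print("len",np.linalg.norm(e),"yaw",np.arctan2(e[1],e[0]))
#crown circle centre in top: crop extents (212..372, 205..370)
print("crown/skirt", onz(t,*cv(292,285,320,170,7),.145))
# tray rim corners z=.022
P=np.array([onz(t,*cv(x,y,200,180,7.5),.022) for x,y in [(143,97),(657,150),(615,527),(95,475)]])
print(P.round(4),P.mean(0)); print(P[0]-P[1],P[1]-P[2])
o,d=ray(t,*cv(297,274,320,170,7));
print(ctrl.get_obs()["time_s"])
E
```

```text
top [[0.5138, -0.1487, 0.174], [0.5227, -0.1582, 0.174], [0.4753, -0.1895, 0.174], [0.4656, -0.1784, 0.174]] ctr [ 0.4943 -0.1687  0.174 ]
len 0.05665554739472292 yaw -2.57389328166868
scene [[0.4748, -0.1872, 0.174], [0.4677, -0.1782, 0.174], [0.5188, -0.1464, 0.174], [0.5282, -0.1549, 0.174]] ctr [ 0.4974 -0.1667  0.174 ]
len 0.06128658384670241 yaw 0.5500443225961947
crown/skirt [ 0.4937481  -0.16957502  0.145     ]
[[0.565  0.2918 0.022 ]
 [0.5448 0.0641 0.022 ]
 [0.3785 0.0784 0.022 ]
 [0.3976 0.3048 0.022 ]] [0.47146972 0.18479494 0.022     ]
[0.02014052 0.22769367 0.        ] [ 0.16633843 -0.01422852  0.        ]
0.25
```

```bash
python3 -m pendant '[{"tz":-0.5,"tx":0.3,"ty":-0.2,"grip":-1},{"tx":0.8,"ty":-0.42,"tz":-0.3,"grip":-1},{"tx":0.85,"ty":-0.45,"grip":-1},{"tx":0.85,"ty":-0.45,"grip":-1},{"tx":0.85,"ty":-0.45,"grip":-1},{"tx":0.85,"ty":-0.45,"grip":-1},{"tx":0.85,"ty":-0.45,"grip":-1},{"tx":0.85,"ty":-0.45,"grip":-1}]' 10; python3 -c "
from h import *
st()"
```

```text
{'time_s': 0.25, 'ee_pos': [0.2034, -0.511, 0.3024], 'eef_rot': [-3.1411, -0.0, 0.3788], 'force': [0.0557, -0.9494, -0.4631], 'moment': [-0.0213, 0.047, 0.0008], 'grip_width': 0.094, 'qpos': [-1.2586, 0.3002, 1.5212, -0.0, 1.3207, -0.0666]}$[0]: bad value
```

```bash
python3 -m pendant '[{"rx":0,"ry":0,"rz":0,"tx":0.3,"ty":-0.2,"tz":-0.5,"grip":-1},{"rx":0,"ry":0,"rz":0,"tx":0.8,"ty":-0.42,"tz":-0.3,"grip":-1},{"rx":0,"ry":0,"rz":0,"tx":0.85,"ty":-0.45,"tz":0,"grip":-1},{"rx":0,"ry":0,"rz":0,"tx":0.85,"ty":-0.45,"tz":0,"grip":-1},{"rx":0,"ry":0,"rz":0,"tx":0.85,"ty":-0.45,"tz":0,"grip":-1},{"rx":0,"ry":0,"rz":0,"tx":0.85,"ty":-0.45,"tz":0,"grip":-1},{"rx":0,"ry":0,"rz":0,"tx":0.85,"ty":-0.45,"tz":0,"grip":-1},{"rx":0,"ry":0,"rz":0,"tx":0.85,"ty":-0.45,"tz":0,"grip":-1}]' 10
```

```text
time_s: 0.92
ee_pos: [0.3873, -0.2912, 0.3348]
eef_rot: [-3.139, -0.0, 0.368]
force: [0.1, -0.6, 0.8]
grip_width: 0.0939
```

```bash
python3 -m pendant '[{"rx":0,"ry":0,"rz":0,"tx":0.8,"ty":-0.42,"tz":0,"grip":-1},{"rx":0,"ry":0,"rz":0,"tx":0.8,"ty":-0.42,"tz":0,"grip":-1},{"rx":0,"ry":0,"rz":0,"tx":0.8,"ty":-0.42,"tz":0,"grip":-1},{"rx":0,"ry":0,"rz":0,"tx":0.8,"ty":-0.42,"tz":0,"grip":-1},{"rx":0,"ry":0,"rz":-0.9,"tx":0,"ty":0,"tz":0,"grip":-1},{"rx":0,"ry":0,"rz":-0.9,"tx":0,"ty":0,"tz":0,"grip":-1},{"rx":0,"ry":0,"rz":-0.9,"tx":0,"ty":0,"tz":0,"grip":-1},{"rx":0,"ry":0,"rz":0,"tx":0,"ty":0,"tz":0,"grip":-1}]' 10
python3 - <<'E'
from h import *
import cv2
st()
c=ctrl.camera("wrist");cv2.imwrite("pics/w1.png",c["pixels"])
np.save("w1.npy",c["world_from_camera"])
print(proj(c,[.4955,-.168,.174]))
E
```

```text
time_s: 1.58
ee_pos: [0.4902, -0.1682, 0.3347]
eef_rot: [-3.139, -0.001, 0.574]
force: [0.8, -0.3, 1.0]
grip_width: 0.094
{'time_s': 1.5833, 'ee_pos': [0.4902, -0.1682, 0.3347], 'eef_rot': [-3.1389, -0.0013, 0.5735], 'force': [0.7864, -0.2531, 1.0294], 'moment': [-0.0837, 0.0218, -0.0367], 'grip_width': 0.094, 'qpos': [-0.402, 0.2055, 1.5638, 0.0027, 1.3738, 0.5948]}
[320.98539508 205.29501776]
```

View pics/w1.png

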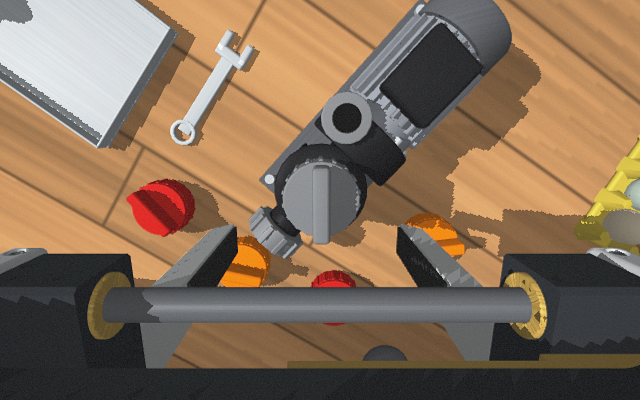

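Run:
```python
import cv2
a=cv2.imread("pics/w1.png")[150:260,270:380]
cv2.imwrite("pics/w1c.png",cv2.resize(a,(550,550),interpolation=cv2.INTER_CUBIC))
```

```text
(no output)
```

View pics/w1c.png

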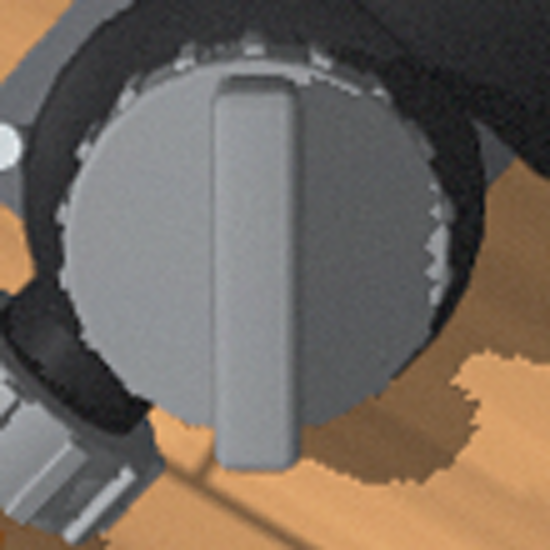

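The bar's top face is centred at wrist (321,205), which agrees with the triangulated point, and it is aligned with the jaws to about 0.4°. Descending.

```bash
python3 -m pendant '[{"rx":0,"ry":0,"rz":0,"tx":0.11,"ty":0.07,"tz":0.4,"grip":-1},{"rx":0,"ry":0,"rz":0,"tx":0,"ty":0,"tz":0.5,"grip":-1},{"rx":0,"ry":0,"rz":0,"tx":0,"ty":0,"tz":0.5,"grip":-1},{"rx":0,"ry":0,"rz":0,"tx":0,"ty":0,"tz":0.3,"grip":-1},{"rx":0,"ry":0,"rz":0,"tx":0,"ty":0,"tz":0.2,"grip":-1},{"rx":0,"ry":0,"rz":0,"tx":0,"ty":0,"tz":0,"grip":-1},{"rx":0,"ry":0,"rz":0,"tx":0,"ty":0,"tz":0,"grip":-1}]' 10
python3 -c "
from h import *
st()"
```

```text
time_s: 2.22
ee_pos: [0.4951, -0.1696, 0.2568]
eef_rot: [-3.141, -0.003, 0.551]
force: [-0.1, -0.2, -0.4]
grip_width: 0.0938
{'time_s': 2.2167, 'ee_pos': [0.4951, -0.1696, 0.2568], 'eef_rot': [-3.141, -0.0027, 0.5512], 'force': [-0.1056, -0.2273, -0.4175], 'moment': [-0.0167, 0.0173, -0.0123], 'grip_width': 0.0938, 'qpos': [-0.4008, 0.2832, 1.6532, 0.0027, 1.204, 0.6178]}
```

```bash
python3 -m pendant '[{"rx":0,"ry":0,"rz":-0.2,"tx":0.03,"ty":-0.03,"tz":0.13,"grip":-1},{"rx":0,"ry":0,"rz":0,"tx":0,"ty":0,"tz":0,"grip":1},{"rx":0,"ry":0,"rz":0,"tx":0,"ty":0,"tz":0,"grip":1},{"rx":0,"ry":0,"rz":0,"tx":0,"ty":0,"tz":0,"grip":1},{"rx":0,"ry":0,"rz":0,"tx":0,"ty":0,"tz":0,"grip":1},{"rx":0,"ry":0,"rz":0,"tx":0,"ty":0,"tz":0,"grip":1}]' 30
python3 -c "
from h import *
st()"
```

```text
time_s: 2.72
ee_pos: [0.4962, -0.1682, 0.2543]
eef_rot: [3.138, -0.005, 0.565]
force: [0.2, 0.1, 0.1]
grip_width: 0.0641
{'time_s': 2.7167, 'ee_pos': [0.4962, -0.1682, 0.2543], 'eef_rot': [3.1383, -0.0053, 0.5647], 'force': [0.237, 0.1291, 0.0966], 'moment': [-0.0187, -0.0238, 0.0305], 'grip_width': 0.0641, 'qpos': [-0.3976, 0.2856, 1.6566, 0.0027, 1.1937, 0.6075]}
```

```bash
python3 -m pendant '[{"rx":0,"ry":0,"rz":0,"tx":0,"ty":0,"tz":0.07,"grip":1},{"rx":0,"ry":0,"rz":0,"tx":0,"ty":0,"tz":0,"grip":1},{"rx":0,"ry":0,"rz":0,"tx":0,"ty":0,"tz":0,"grip":1},{"rx":0,"ry":0,"rz":0,"tx":0,"ty":0,"tz":0,"grip":1},{"rx":0,"ry":0,"rz":0,"tx":0,"ty":0,"tz":0,"grip":1},{"rx":0,"ry":0,"rz":0,"tx":0,"ty":0,"tz":0,"grip":1},{"rx":0,"ry":0,"rz":0,"tx":0,"ty":0,"tz":0,"grip":1},{"rx":0,"ry":0,"rz":0,"tx":0,"ty":0,"tz":0,"grip":1}]' 30
python3 -c "
from h import *
st()"
```

```text
time_s: 3.38
ee_pos: [0.4963, -0.1682, 0.2515]
eef_rot: [3.138, -0.006, 0.565]
force: [-0.6, 0.9, 1.0]
grip_width: 0.0136
{'time_s': 3.3833, 'ee_pos': [0.4963, -0.1682, 0.2515], 'eef_rot': [3.138, -0.0056, 0.5646], 'force': [-0.625, 0.9241, 1.0172], 'moment': [0.1215, 0.0079, -0.001], 'grip_width': 0.0136, 'qpos': [-0.3976, 0.2886, 1.6596, 0.0028, 1.1872, 0.6076]}
```

```bash
python3 -m pendant '[{"rx":0,"ry":0,"rz":-0.5,"tx":0,"ty":0,"tz":-0.001,"grip":1},{"rx":0,"ry":0,"rz":-0.5,"tx":0,"ty":0,"tz":-0.001,"grip":1},{"rx":0,"ry":0,"rz":-0.7,"tx":0,"ty":0,"tz":-0.001,"grip":1},{"rx":0,"ry":0,"rz":-0.8,"tx":0,"ty":0,"tz":-0.001,"grip":1}]' 30
python3 -c "
from h import *
st()"
```

```text
time_s: 3.72
ee_pos: [0.4963, -0.1682, 0.2517]
eef_rot: [3.137, -0.005, 0.743]
force: [-0.5, 0.3, 0.1]
grip_width: 0.0138
{'time_s': 3.7167, 'ee_pos': [0.4963, -0.1682, 0.2517], 'eef_rot': [3.1372, -0.0052, 0.7434], 'force': [-0.4511, 0.2919, 0.0535], 'moment': [0.0806, -0.0783, -0.1059], 'grip_width': 0.0138, 'qpos': [-0.3975, 0.2884, 1.6594, 0.0032, 1.1877, 0.4287]}
```

```bash
python3 -m pendant '[{"rx":0,"ry":0,"rz":-0.9,"tx":0,"ty":0,"tz":-0.002,"grip":1},{"rx":0,"ry":0,"rz":-0.9,"tx":0,"ty":0,"tz":-0.002,"grip":1},{"rx":0,"ry":0,"rz":-0.9,"tx":0,"ty":0,"tz":-0.002,"grip":1},{"rx":0,"ry":0,"rz":-0.9,"tx":0,"ty":0,"tz":-0.002,"grip":1},{"rx":0,"ry":0,"rz":-0.9,"tx":0,"ty":0,"tz":-0.002,"grip":1},{"rx":0,"ry":0,"rz":-0.9,"tx":0,"ty":0,"tz":-0.002,"grip":1},{"rx":0,"ry":0,"rz":-0.9,"tx":0,"ty":0,"tz":-0.002,"grip":1},{"rx":0,"ry":0,"rz":-0.9,"tx":0,"ty":0,"tz":-0.002,"grip":1}]' 30
python3 -c "
from h import *
st()"
```

```text
time_s: 4.38
ee_pos: [0.4963, -0.1673, 0.2523]
eef_rot: [3.137, -0.004, 1.271]
force: [-0.8, 0.9, 0.4]
grip_width: 0.014
{'time_s': 4.3833, 'ee_pos': [0.4963, -0.1673, 0.2523], 'eef_rot': [3.1365, -0.0043, 1.271], 'force': [-0.8317, 0.8911, 0.42], 'moment': [0.2599, 0.2097, -0.0534], 'grip_width': 0.014, 'qpos': [-0.3968, 0.2875, 1.659, 0.0052, 1.1905, -0.0989]}
```

```bash
cat >> h.py <<'E'
from scipy.spatial.transform import Rotation as Ro
def corr(x,y,z,yaw):
    o=st();R=Ro.from_euler("xyz",o["eef_rot"]);T=Ro.from_euler("xyz",[np.pi,0,yaw])
    print("t",(R.inv().apply(np.array([x,y,z])-o["ee_pos"])/.04).round(3),"r",((R.inv()*T).as_rotvec()/np.radians(4)).round(2))
E
python3 -c "
from h import *
corr(.496,-.168,.2528,1.271+.5)"
```

```text
{'time_s': 4.3833, 'ee_pos': [0.4963, -0.1673, 0.2523], 'eef_rot': [3.1365, -0.0043, 1.271], 'force': [-0.8317, 0.8911, 0.42], 'moment': [0.2599, 0.2097, -0.0534], 'grip_width': 0.014, 'qpos': [-0.3968, 0.2875, 1.659, 0.0052, 1.1905, -0.0989]}
t [-0.018 -0.001 -0.012] r [ 0.09 -0.04 -7.16]
```

```bash
python3 -m pendant '[{"rx":0,"ry":0,"rz":-0.9,"tx":-0.01,"ty":0,"tz":-0.002,"grip":1},{"rx":0,"ry":0,"rz":-0.9,"tx":-0.01,"ty":0,"tz":-0.002,"grip":1},{"rx":0,"ry":0,"rz":-0.9,"tx":0,"ty":0,"tz":-0.002,"grip":1},{"rx":0,"ry":0,"rz":-0.9,"tx":0,"ty":0,"tz":-0.002,"grip":1},{"rx":0,"ry":0,"rz":-0.9,"tx":0,"ty":0,"tz":-0.002,"grip":1},{"rx":0,"ry":0,"rz":-0.9,"tx":0,"ty":0,"tz":-0.002,"grip":1},{"rx":0,"ry":0,"rz":-0.9,"tx":0,"ty":0,"tz":-0.002,"grip":1},{"rx":0,"ry":0,"rz":-0.9,"tx":0,"ty":0,"tz":-0.002,"grip":1}]' 30
python3 -c "
from h import *
corr(.496,-.168,.2535,2.25)"
```

```text
time_s: 5.05
ee_pos: [0.4952, -0.1671, 0.2527]
eef_rot: [3.138, -0.005, 1.8]
force: [-0.5, 0.4, -0.1]
grip_width: 0.0139
{'time_s': 5.05, 'ee_pos': [0.4952, -0.1671, 0.2527], 'eef_rot': [3.1377, -0.0049, 1.7996], 'force': [-0.5245, 0.3609, -0.1357], 'moment': [0.0714, -0.0108, 0.0368], 'grip_width': 0.0139, 'qpos': [-0.3976, 0.2864, 1.6594, 0.0067, 1.1954, -0.6289]}
t [-0.025  0.014 -0.02 ] r [ 0.07 -0.06 -6.45]
```

```bash
python3 -m pendant '[{"rx":0,"ry":0,"rz":-0.9,"tx":-0.01,"ty":0.01,"tz":-0.003,"grip":1},{"rx":0,"ry":0,"rz":-0.9,"tx":-0.01,"ty":0,"tz":-0.003,"grip":1},{"rx":0,"ry":0,"rz":-0.9,"tx":-0.01,"ty":0,"tz":-0.003,"grip":1},{"rx":0,"ry":0,"rz":-0.9,"tx":0,"ty":0,"tz":-0.003,"grip":1},{"rx":0,"ry":0,"rz":-0.9,"tx":0,"ty":0,"tz":-0.003,"grip":1},{"rx":0,"ry":0,"rz":-0.9,"tx":0,"ty":0,"tz":-0.003,"grip":1},{"rx":0,"ry":0,"rz":-0.9,"tx":0,"ty":0,"tz":-0.003,"grip":1},{"rx":0,"ry":0,"rz":-0.9,"tx":0,"ty":0,"tz":-0.003,"grip":1}]' 30
python3 -c "
from h import *
corr(.496,-.168,.254,2.8)"
```

```text
time_s: 5.72
ee_pos: [0.4946, -0.1679, 0.2527]
eef_rot: [3.139, -0.007, 2.328]
force: [-0.5, -0.7, -1.2]
grip_width: 0.0137
{'time_s': 5.7167, 'ee_pos': [0.4946, -0.1679, 0.2527], 'eef_rot': [3.1386, -0.0074, 2.3283], 'force': [-0.5016, -0.6719, -1.1699], 'moment': [-0.0046, -0.0641, 0.0193], 'grip_width': 0.0137, 'qpos': [-0.3992, 0.2879, 1.6576, 0.0061, 1.2017, -1.1589]}
t [-0.026  0.023 -0.033] r [ 0.07 -0.09 -6.76]
```

```bash
python3 -m pendant '[{"rx":0,"ry":0,"rz":-0.9,"tx":-0.01,"ty":0.01,"tz":-0.01,"grip":1},{"rx":0,"ry":0,"rz":-0.9,"tx":-0.01,"ty":0.01,"tz":-0.01,"grip":1},{"rx":0,"ry":0,"rz":-0.9,"tx":-0.01,"ty":0.01,"tz":-0.006,"grip":1},{"rx":0,"ry":0,"rz":-0.9,"tx":-0.01,"ty":0,"tz":-0.005,"grip":1},{"rx":0,"ry":0,"rz":-0.9,"tx":-0.01,"ty":0,"tz":-0.005,"grip":1},{"rx":0,"ry":0,"rz":-0.9,"tx":0,"ty":0,"tz":-0.005,"grip":1},{"rx":0,"ry":0,"rz":-0.9,"tx":0,"ty":0,"tz":-0.005,"grip":1},{"rx":0,"ry":0,"rz":-0.9,"tx":0,"ty":0,"tz":-0.005,"grip":1}]' 30
python3 -c "
from h import *
corr(.496,-.168,.2545,2.856)"
```

```text
time_s: 6.38
ee_pos: [0.4949, -0.1686, 0.2529]
eef_rot: [3.137, -0.014, 2.857]
force: [-1.2, -0.1, -0.9]
grip_width: 0.0139
{'time_s': 6.3833, 'ee_pos': [0.4949, -0.1686, 0.2529], 'eef_rot': [3.1371, -0.0137, 2.8566], 'force': [-1.1707, -0.1458, -0.8507], 'moment': [0.0028, -0.0202, 0.016], 'grip_width': 0.0139, 'qpos': [-0.3993, 0.2919, 1.6517, 0.0031, 1.212, -1.6862]}
t [-0.022  0.022 -0.04 ] r [ 0.06 -0.2   0.01]
```

```bash
python3 -m pendant '[{"rx":0.03,"ry":-0.1,"rz":-0.9,"tx":-0.01,"ty":0.01,"tz":-0.012,"grip":1},{"rx":0.03,"ry":-0.1,"rz":-0.9,"tx":-0.01,"ty":0.01,"tz":-0.012,"grip":1},{"rx":0,"ry":-0.03,"rz":-0.9,"tx":-0.01,"ty":0.01,"tz":-0.012,"grip":1},{"rx":0,"ry":-0.03,"rz":-0.9,"tx":-0.01,"ty":0,"tz":-0.012,"grip":1},{"rx":0,"ry":-0.03,"rz":-0.9,"tx":-0.01,"ty":0,"tz":-0.01,"grip":1},{"rx":0,"ry":-0.02,"rz":-0.9,"tx":0,"ty":0,"tz":-0.01,"grip":1},{"rx":0,"ry":-0.02,"rz":-0.9,"tx":0,"ty":0,"tz":-0.01,"grip":1},{"rx":0,"ry":-0.02,"rz":-0.9,"tx":0,"ty":0,"tz":-0.01,"grip":1}]' 30
python3 -c "
from h import *
corr(.496,-.168,.2545,ctrl.get_obs()['eef_rot'][2])"
```

```text
time_s: 7.05
ee_pos: [0.4933, -0.1683, 0.2531]
eef_rot: [3.139, -0.003, -2.898]
force: [-0.5, -0.8, -2.0]
grip_width: 0.014
{'time_s': 7.05, 'ee_pos': [0.4933, -0.1683, 0.2531], 'eef_rot': [3.1386, -0.0031, -2.8985], 'force': [-0.458, -0.818, -2.0154], 'moment': [-0.0674, -0.0632, 0.0187], 'grip_width': 0.014, 'qpos': [-0.3993, 0.2847, 1.6607, 0.0006, 1.2004, -2.2134]}
t [-0.068 -0.009 -0.036] r [ 0.04 -0.04 -0.  ]
```

```bash
python3 -m pendant '[{"rx":0.0,"ry":0,"rz":-0.8,"tx":-0.03,"ty":0.0,"tz":-0.005,"grip":1},{"rx":0.0,"ry":0,"rz":-0.8,"tx":-0.03,"ty":0.0,"tz":-0.005,"grip":1},{"rx":0.0,"ry":0,"rz":-0.8,"tx":-0.02,"ty":0.0,"tz":-0.005,"grip":1},{"rx":0.0,"ry":0,"rz":-0.4,"tx":0,"ty":0.0,"tz":0,"grip":1}]' 30
python3 -c "
from h import *
corr(.496,-.168,.2545,ctrl.get_obs()['eef_rot'][2])"
```

```text
time_s: 7.38
ee_pos: [0.4946, -0.1689, 0.2527]
eef_rot: [3.138, -0.009, -2.691]
force: [0.6, -0.9, 0.7]
grip_width: 0.014
{'time_s': 7.3833, 'ee_pos': [0.4946, -0.1689, 0.2527], 'eef_rot': [3.1376, -0.0094, -2.6911], 'force': [0.6262, -0.8709, 0.6818], 'moment': [-0.0627, -0.2757, -0.0131], 'grip_width': 0.014, 'qpos': [-0.3976, 0.2902, 1.6545, -0.0048, 1.2061, -2.4172]}
t [-0.04   0.005 -0.046] r [ 0.06 -0.14 -0.  ]
```

```bash
python3 -m pendant '[{"rx":0,"ry":0,"rz":0,"tx":0,"ty":0,"tz":0,"grip":0.2},{"rx":0,"ry":0,"rz":0,"tx":0,"ty":0,"tz":0,"grip":0.2},{"rx":0,"ry":0,"rz":0,"tx":0,"ty":0,"tz":0,"grip":0.2},{"rx":0,"ry":0,"rz":0,"tx":0,"ty":0,"tz":-0.5,"grip":0.2},{"rx":0,"ry":0,"rz":0,"tx":0,"ty":0,"tz":-0.6,"grip":0.2},{"rx":0.0,"ry":-0.1,"rz":1,"tx":0,"ty":0,"tz":-0.2,"grip":0.2},{"rx":0.0,"ry":0,"rz":1,"tx":0,"ty":0,"tz":0,"grip":0.2},{"rx":0.0,"ry":0,"rz":1,"tx":0,"ty":0,"tz":0,"grip":0.2}]' 30
python3 - <<'E'
from h import *
import cv2
corr(.496,-.168,.29,.4506)
c=ctrl.camera("wrist");cv2.imwrite("pics/w2.png",c["pixels"])
E
```

```text
time_s: 8.05
ee_pos: [0.4952, -0.1685, 0.3068]
eef_rot: [3.137, -0.003, -2.911]
force: [0.0, 0.4, 0.6]
grip_width: 0.0377
{'time_s': 8.05, 'ee_pos': [0.4952, -0.1685, 0.3068], 'eef_rot': [3.1374, -0.0031, -2.9111], 'force': [0.0441, 0.4447, 0.6266], 'moment': [0.1351, -0.1177, 0.0036], 'grip_width': 0.0377, 'qpos': [-0.3985, 0.2383, 1.5892, 0.0016, 1.3191, -2.2001]}
t [-0.024  0.005  0.42 ] r [-0.06 -0.1  41.85]
```

View pics/w2.png

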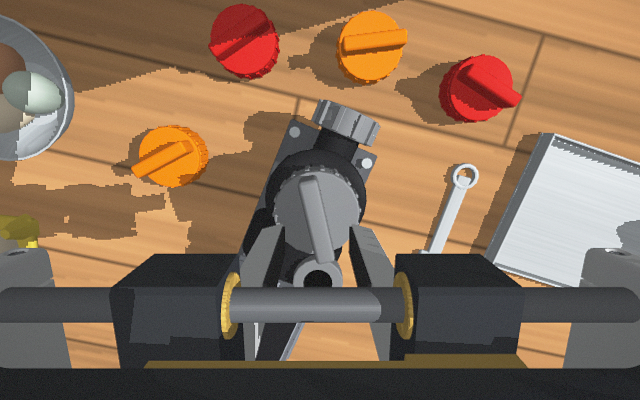

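The grey lid is still level on the pot (wrist 316,205). Its bar is 12° off the tool axis, as expected after turning back. Returning for a fresh grip.

```bash
python3 -m pendant '[{"rx":0,"ry":-0.1,"rz":1,"tx":-0.02,"ty":0,"tz":0,"grip":0.2},{"rx":0,"ry":0,"rz":1,"tx":0,"ty":0,"tz":0,"grip":0.2},{"rx":0,"ry":0,"rz":1,"tx":0,"ty":0,"tz":0,"grip":0.2},{"rx":0,"ry":0,"rz":1,"tx":0,"ty":0,"tz":0,"grip":0.2},{"rx":0,"ry":0,"rz":1,"tx":0,"ty":0,"tz":0,"grip":0.2},{"rx":0,"ry":0,"rz":1,"tx":0,"ty":0,"tz":0,"grip":0.2},{"rx":0,"ry":0,"rz":1,"tx":0,"ty":0,"tz":0,"grip":0.2},{"rx":0,"ry":0,"rz":1,"tx":0,"ty":0,"tz":0,"grip":0.2}]' 30
python3 -m pendant '[{"rx":0,"ry":0,"rz":1,"tx":0,"ty":0,"tz":0,"grip":0.2},{"rx":0,"ry":0,"rz":1,"tx":0,"ty":0,"tz":0,"grip":0.2},{"rx":0,"ry":0,"rz":1,"tx":0,"ty":0,"tz":0,"grip":0.2},{"rx":0,"ry":0,"rz":1,"tx":0,"ty":0,"tz":0,"grip":0.2},{"rx":0,"ry":0,"rz":1,"tx":0,"ty":0,"tz":0,"grip":0.2},{"rx":0,"ry":0,"rz":1,"tx":0,"ty":0,"tz":0,"grip":0.2},{"rx":0,"ry":0,"rz":1,"tx":0,"ty":0,"tz":0,"grip":0.2},{"rx":0,"ry":0,"rz":1,"tx":0,"ty":0,"tz":0,"grip":0.2}]' 30
python3 -m pendant '[{"rx":0,"ry":0,"rz":1,"tx":0,"ty":0,"tz":0,"grip":0.2},{"rx":0,"ry":0,"rz":1,"tx":0,"ty":0,"tz":0,"grip":0.2},{"rx":0,"ry":0,"rz":1,"tx":0,"ty":0,"tz":0,"grip":0.2},{"rx":0,"ry":0,"rz":1,"tx":0,"ty":0,"tz":0,"grip":0.2},{"rx":0,"ry":0,"rz":1,"tx":0,"ty":0,"tz":0,"grip":0.2},{"rx":0,"ry":0,"rz":1,"tx":0,"ty":0,"tz":0,"grip":0.2},{"rx":0,"ry":0,"rz":1,"tx":0,"ty":0,"tz":0,"grip":0.2},{"rx":0,"ry":0,"rz":1,"tx":0,"ty":0,"tz":0,"grip":0.2}]' 30
python3 -m pendant '[{"rx":0,"ry":0,"rz":1,"tx":0,"ty":0,"tz":0,"grip":0.2},{"rx":0,"ry":0,"rz":1,"tx":0,"ty":0,"tz":0,"grip":0.2},{"rx":0,"ry":0,"rz":1,"tx":0,"ty":0,"tz":0,"grip":0.2},{"rx":0,"ry":0,"rz":1,"tx":0,"ty":0,"tz":0,"grip":0.2},{"rx":0,"ry":0,"rz":1,"tx":0,"ty":0,"tz":0,"grip":0.2},{"rx":0,"ry":0,"rz":1,"tx":0,"ty":0,"tz":0,"grip":0.2},{"rx":0,"ry":0,"rz":1,"tx":0,"ty":0,"tz":0,"grip":0.2},{"rx":0,"ry":0,"rz":1,"tx":0,"ty":0,"tz":0,"grip":0.2}]' 30
python3 - <<'E'
from h import *
corr(.496,-.168,.29,.4506)
E
```

```text
time_s: 8.77
ee_pos: [0.4961, -0.1676, 0.3062]
eef_rot: [3.135, 0.001, 2.792]
force: [0.2, 0.7, -0.3]
grip_width: 0.0377
time_s: 9.43
ee_pos: [0.4961, -0.1669, 0.305]
eef_rot: [3.136, -0.005, 2.214]
force: [0.4, -0.3, 0.0]
grip_width: 0.0376
time_s: 10.1
ee_pos: [0.4961, -0.1663, 0.3037]
eef_rot: [3.141, -0.008, 1.637]
force: [-0.1, -0.6, -0.7]
grip_width: 0.0375
time_s: 10.77
ee_pos: [0.4961, -0.1656, 0.3025]
eef_rot: [-3.136, -0.008, 1.059]
force: [0.0, 0.1, -0.9]
grip_width: 0.0378
{'time_s': 10.7667, 'ee_pos': [0.4961, -0.1656, 0.3025], 'eef_rot': [-3.136, -0.0081, 1.0588], 'force': [0.0323, 0.1023, -0.9063], 'moment': [-0.0898, -0.0496, 0.0195], 'grip_width': 0.0378, 'qpos': [-0.3951, 0.2415, 1.5955, 0.009, 1.3092, 0.1145]}
t [-0.056  0.029  0.311] r [-0.11 -0.09  8.71]
```

```bash
python3 -m pendant '[{"rx":-0.1,"ry":-0.1,"rz":1,"tx":-0.05,"ty":0.03,"tz":0,"grip":0.2},{"rx":0,"ry":0,"rz":1,"tx":0,"ty":0,"tz":0,"grip":0.2},{"rx":0,"ry":0,"rz":1,"tx":0,"ty":0,"tz":0,"grip":0.2},{"rx":0,"ry":0,"rz":1,"tx":0,"ty":0,"tz":0,"grip":0.2},{"rx":0,"ry":0,"rz":1,"tx":0,"ty":0,"tz":0,"grip":0.2},{"rx":0,"ry":0,"rz":1,"tx":0,"ty":0,"tz":0,"grip":0.2},{"rx":0,"ry":0,"rz":1,"tx":0,"ty":0,"tz":0,"grip":0.2},{"rx":0,"ry":0,"rz":1,"tx":0,"ty":0,"tz":0,"grip":0.2}]' 30
python3 - <<'E'
from h import *
import cv2
corr(.496,-.168,.29,.4506)
c=ctrl.camera("wrist");cv2.imwrite("pics/w3.png",cv2.resize(c["pixels"][130:260,250:400],(750,600)[:1]*0 or (690,598),interpolation=cv2.INTER_CUBIC))
print(proj(c,[.496,-.168,.177]))
t=ctrl.camera("top");s=ctrl.camera("scene")
E
```

```text
time_s: 11.43
ee_pos: [0.4962, -0.1674, 0.3012]
eef_rot: [-3.141, -0.001, 0.481]
force: [-0.1, -0.4, -0.6]
grip_width: 0.0378
{'time_s': 11.4333, 'ee_pos': [0.4962, -0.1674, 0.3012], 'eef_rot': [-3.1407, -0.0008, 0.481], 'force': [-0.1481, -0.4305, -0.5502], 'moment': [0.0313, -0.0111, 0.0111], 'grip_width': 0.0378, 'qpos': [-0.3957, 0.2424, 1.5973, 0.0012, 1.3021, 0.6938]}
t [-0.011  0.012  0.281] r [-0.01 -0.01  0.44]
[317.77705189 225.40461349]
```

View pics/w3.png

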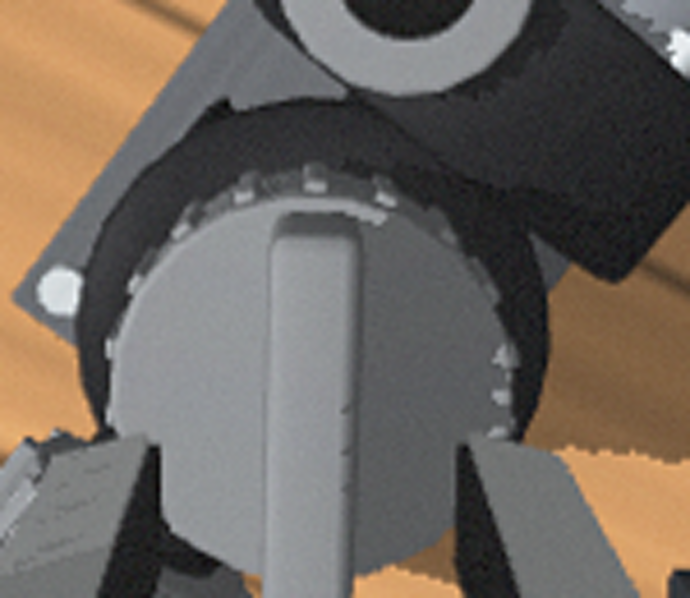

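```bash
python3 -m pendant '[{"rx":0,"ry":0,"rz":0.44,"tx":-0.01,"ty":0.01,"tz":0.5,"grip":0.2},{"rx":0,"ry":0,"rz":0,"tx":0,"ty":0,"tz":0.4,"grip":0.2},{"rx":0,"ry":0,"rz":0,"tx":0,"ty":0,"tz":0.17,"grip":0.2},{"rx":0,"ry":0,"rz":0,"tx":0,"ty":0,"tz":0,"grip":0.2}]' 30
python3 - <<'E'
from h import *
corr(.496,-.168,.2545,.4506)
E
```

```text
time_s: 11.92
ee_pos: [0.4963, -0.1679, 0.2578]
eef_rot: [3.141, -0.002, 0.466]
force: [0.4, -0.5, 0.5]
grip_width: 0.0378
{'time_s': 11.9167, 'ee_pos': [0.4963, -0.1679, 0.2578], 'eef_rot': [3.1409, -0.0022, 0.4665], 'force': [0.3968, -0.4756, 0.4529], 'moment': [-0.0098, 0.0354, 0.064], 'grip_width': 0.0378, 'qpos': [-0.3965, 0.2833, 1.6509, 0.0013, 1.2055, 0.7073]}
t [-0.009 -0.001  0.082] r [ 0.01 -0.03  0.23]
```

```bash
python3 -m pendant '[{"rx":0,"ry":-0.03,"rz":0.23,"tx":-0.01,"ty":0,"tz":0.06,"grip":0.6},{"rx":0,"ry":0,"rz":0,"tx":0,"ty":0,"tz":0,"grip":1},{"rx":0,"ry":0,"rz":0,"tx":0,"ty":0,"tz":-0.004,"grip":1},{"rx":0,"ry":0,"rz":0,"tx":0,"ty":0,"tz":-0.004,"grip":1},{"rx":0,"ry":0,"rz":0,"tx":0,"ty":0,"tz":-0.004,"grip":1},{"rx":0,"ry":0,"rz":0,"tx":0,"ty":0,"tz":-0.004,"grip":1}]' 30
python3 - <<'E'
from h import *
corr(.496,-.168,.2545,.4506)
E
```

```text
time_s: 12.42
ee_pos: [0.4964, -0.1682, 0.2583]
eef_rot: [3.139, -0.001, 0.453]
force: [-0.7, 0.4, -1.8]
grip_width: 0.0136
{'time_s': 12.4167, 'ee_pos': [0.4964, -0.1682, 0.2583], 'eef_rot': [3.1393, -0.0013, 0.4531], 'force': [-0.6895, 0.4415, -1.7813], 'moment': [-0.0167, 0.0971, 0.0022], 'grip_width': 0.0136, 'qpos': [-0.3964, 0.283, 1.6499, -0.0006, 1.2061, 0.7215]}
t [-0.007 -0.01   0.095] r [ 0.03 -0.02  0.04]
```

```bash
python3 -m pendant '[{"rx":0,"ry":0,"rz":-0.9,"tx":0,"ty":0,"tz":-0.004,"grip":1},{"rx":0,"ry":0,"rz":-0.9,"tx":0,"ty":0,"tz":-0.004,"grip":1},{"rx":0,"ry":0,"rz":-0.9,"tx":0,"ty":0,"tz":-0.004,"grip":1},{"rx":0,"ry":0,"rz":-0.9,"tx":0,"ty":0,"tz":-0.004,"grip":1},{"rx":0,"ry":0,"rz":-0.9,"tx":0,"ty":0,"tz":-0.004,"grip":1},{"rx":0,"ry":0,"rz":-0.9,"tx":0,"ty":0,"tz":-0.004,"grip":1},{"rx":0,"ry":0,"rz":-0.9,"tx":0,"ty":0,"tz":-0.004,"grip":1},{"rx":0,"ry":0,"rz":-0.9,"tx":0,"ty":0,"tz":-0.004,"grip":1}]' 30
python3 - <<'E'
from h import *
corr(.496,-.168,.259,ctrl.get_obs()['eef_rot'][2])
E
```

```text
time_s: 13.08
ee_pos: [0.4963, -0.1682, 0.2606]
eef_rot: [3.139, -0.0, 0.978]
force: [0.7, -0.1, -3.3]
grip_width: 0.014
{'time_s': 13.0833, 'ee_pos': [0.4963, -0.1682, 0.2606], 'eef_rot': [3.1389, -0.0001, 0.9777], 'force': [0.7464, -0.1341, -3.3212], 'moment': [-0.0049, -0.0369, 0.0068], 'grip_width': 0.014, 'qpos': [-0.3965, 0.2802, 1.648, -0.0005, 1.2108, 0.1968]}
t [-0.    -0.008  0.039] r [ 0.04 -0.   -0.  ]
```

```bash
python3 -m pendant '[{"rx":0,"ry":0,"rz":-0.9,"tx":0,"ty":0,"tz":0.015,"grip":1},{"rx":0,"ry":0,"rz":-0.9,"tx":0,"ty":0,"tz":0.01,"grip":1},{"rx":0,"ry":0,"rz":-0.9,"tx":0,"ty":0,"tz":0,"grip":1},{"rx":0,"ry":0,"rz":-0.9,"tx":0,"ty":0,"tz":0,"grip":1}]' 30
python3 - <<'E'
from h import *
corr(.496,-.168,.2595,ctrl.get_obs()['eef_rot'][2])
E
```

```text
time_s: 13.42
ee_pos: [0.496, -0.168, 0.2598]
eef_rot: [3.14, 0.0, 1.243]
force: [0.5, -0.7, -1.7]
grip_width: 0.0135
{'time_s': 13.4167, 'ee_pos': [0.496, -0.168, 0.2598], 'eef_rot': [3.1396, 0.0005, 1.2426], 'force': [0.5264, -0.6852, -1.6597], 'moment': [-0.0193, 0.0256, 0.0119], 'grip_width': 0.0135, 'qpos': [-0.3964, 0.2807, 1.6492, -0.0004, 1.2098, -0.0681]}
t [ 0.    -0.001  0.008] r [0.03 0.01 0.  ]
```

```bash
python3 -m pendant '[{"rx":0,"ry":0,"rz":-0.9,"tx":0,"ty":0,"tz":-0.002,"grip":1},{"rx":0,"ry":0,"rz":-0.9,"tx":0,"ty":0,"tz":-0.002,"grip":1},{"rx":0,"ry":0,"rz":-0.9,"tx":0,"ty":0,"tz":-0.002,"grip":1},{"rx":0,"ry":0,"rz":-0.9,"tx":0,"ty":0,"tz":-0.002,"grip":1},{"rx":0,"ry":0,"rz":-0.9,"tx":0,"ty":0,"tz":-0.002,"grip":1},{"rx":0,"ry":0,"rz":-0.9,"tx":0,"ty":0,"tz":-0.002,"grip":1},{"rx":0,"ry":0,"rz":-0.9,"tx":0,"ty":0,"tz":-0.002,"grip":1},{"rx":0,"ry":0,"rz":-0.9,"tx":0,"ty":0,"tz":-0.002,"grip":1}]' 30
python3 - <<'E'
from h import *
corr(.496,-.168,.2603,ctrl.get_obs()['eef_rot'][2])
E
```

```text
time_s: 14.08
ee_pos: [0.4958, -0.1679, 0.2612]
eef_rot: [3.141, 0.001, 1.773]
force: [-0.9, 0.0, -1.0]
grip_width: 0.0136
{'time_s': 14.0833, 'ee_pos': [0.4958, -0.1679, 0.2612], 'eef_rot': [3.1405, 0.0011, 1.7726], 'force': [-0.928, 0.0487, -1.034], 'moment': [0.001, -0.0249, 0.0372], 'grip_width': 0.0136, 'qpos': [-0.3963, 0.2788, 1.6482, -0.0003, 1.213, -0.598]}
t [-0.004  0.005  0.022] r [0.02 0.02 0.  ]
```

```bash
python3 -m pendant '[{"rx":0,"ry":0,"rz":-0.9,"tx":0,"ty":0,"tz":0.004,"grip":1},{"rx":0,"ry":0,"rz":-0.9,"tx":0,"ty":0,"tz":0.002,"grip":1},{"rx":0,"ry":0,"rz":-0.9,"tx":0,"ty":0,"tz":0,"grip":1},{"rx":0,"ry":0,"rz":-0.9,"tx":0,"ty":0,"tz":0,"grip":1},{"rx":0,"ry":0,"rz":-0.9,"tx":0,"ty":0,"tz":0,"grip":1},{"rx":0,"ry":0,"rz":-0.9,"tx":0,"ty":0,"tz":0,"grip":1},{"rx":0,"ry":0,"rz":-0.9,"tx":0,"ty":0,"tz":0,"grip":1},{"rx":0,"ry":0,"rz":-0.9,"tx":0,"ty":0,"tz":0,"grip":1}]' 30
python3 - <<'E'
from h import *
corr(.496,-.168,.261,ctrl.get_obs()['eef_rot'][2])
E
```

```text
time_s: 14.75
ee_pos: [0.4955, -0.1678, 0.2616]
eef_rot: [3.141, 0.001, 2.302]
force: [-0.8, 0.0, -0.9]
grip_width: 0.0137
{'time_s': 14.75, 'ee_pos': [0.4955, -0.1678, 0.2616], 'eef_rot': [3.1415, 0.001, 2.3023], 'force': [-0.7646, 0.0047, -0.9405], 'moment': [0.0292, 0.0831, 0.0249], 'grip_width': 0.0137, 'qpos': [-0.3965, 0.2778, 1.6483, -0.0003, 1.2145, -1.1279]}
t [-0.013  0.007  0.016] r [0.   0.01 0.  ]
```

Good: forces are near zero and the lid is riding up smoothly (about 279° so far).

```bash
python3 -m pendant '[{"rx":0,"ry":0,"rz":-0.9,"tx":-0.003,"ty":0.002,"tz":0,"grip":1},{"rx":0,"ry":0,"rz":-0.9,"tx":-0.003,"ty":0.002,"tz":0,"grip":1},{"rx":0,"ry":0,"rz":-0.9,"tx":-0.003,"ty":0,"tz":0,"grip":1},{"rx":0,"ry":0,"rz":-0.9,"tx":0,"ty":0,"tz":0,"grip":1},{"rx":0,"ry":0,"rz":-0.9,"tx":0,"ty":0,"tz":0,"grip":1},{"rx":0,"ry":0,"rz":-0.9,"tx":0,"ty":0,"tz":0,"grip":1},{"rx":0,"ry":0,"rz":-0.9,"tx":0,"ty":0,"tz":0,"grip":1},{"rx":0,"ry":0,"rz":-0.9,"tx":0,"ty":0,"tz":0,"grip":1}]' 30
python3 - <<'E'
from h import *
corr(.496,-.168,.2615,ctrl.get_obs()['eef_rot'][2])
E
```

```text
time_s: 15.42
ee_pos: [0.4953, -0.1679, 0.2622]
eef_rot: [-3.141, -0.0, 2.832]
force: [-0.3, -0.1, -1.2]
grip_width: 0.0137
{'time_s': 15.4167, 'ee_pos': [0.4953, -0.1679, 0.2622], 'eef_rot': [-3.1409, -0.0004, 2.8323], 'force': [-0.2783, -0.0779, -1.2147], 'moment': [0.0426, -0.0992, -0.0338], 'grip_width': 0.0137, 'qpos': [-0.3966, 0.2776, 1.6473, -0.0008, 1.2171, -1.6578]}
t [-0.017  0.003  0.018] r [-0.01 -0.01  0.  ]
```

```bash
python3 -m pendant '[{"rx":0,"ry":0,"rz":-0.9,"tx":-0.003,"ty":0,"tz":0,"grip":1},{"rx":0,"ry":0,"rz":-0.9,"tx":-0.003,"ty":0,"tz":0,"grip":1},{"rx":0,"ry":0,"rz":-0.9,"tx":-0.003,"ty":0,"tz":0,"grip":1},{"rx":0,"ry":0,"rz":-0.9,"tx":0,"ty":0,"tz":0,"grip":1},{"rx":0,"ry":0,"rz":-0.9,"tx":0,"ty":0,"tz":0,"grip":1},{"rx":0,"ry":0,"rz":-0.9,"tx":0,"ty":0,"tz":0,"grip":1},{"rx":0,"ry":0,"rz":-0.9,"tx":0,"ty":0,"tz":0,"grip":1},{"rx":0,"ry":0,"rz":-0.9,"tx":0,"ty":0,"tz":0,"grip":1}]' 30
python3 - <<'E'
from h import *
corr(.496,-.168,.262,ctrl.get_obs()['eef_rot'][2])
E
```

```text
time_s: 16.08
ee_pos: [0.4952, -0.168, 0.2628]
eef_rot: [-3.141, -0.002, -2.921]
force: [-0.6, -0.7, -1.6]
grip_width: 0.0137
{'time_s': 16.0833, 'ee_pos': [0.4952, -0.168, 0.2628], 'eef_rot': [-3.1415, -0.0021, -2.9212], 'force': [-0.644, -0.6803, -1.5533], 'moment': [0.0351, -0.0936, 0.0049], 'grip_width': 0.0137, 'qpos': [-0.3968, 0.2772, 1.6464, -0.0014, 1.2197, -2.1875]}
t [-0.021 -0.004  0.019] r [-0.   -0.03  0.  ]
```

```bash
python3 -m pendant '[{"rx":0,"ry":0,"rz":-0.9,"tx":-0.003,"ty":0,"tz":0.004,"grip":1},{"rx":0,"ry":0,"rz":-0.9,"tx":-0.003,"ty":0,"tz":0.008,"grip":1},{"rx":0,"ry":0,"rz":-0.9,"tx":-0.003,"ty":0,"tz":0.008,"grip":1},{"rx":0,"ry":0,"rz":-0.4,"tx":0,"ty":0,"tz":0.01,"grip":1},{"rx":0,"ry":0,"rz":0,"tx":0,"ty":0,"tz":0.01,"grip":1}]' 30
python3 - <<'E'
from h import *
corr(.496,-.168,.262,ctrl.get_obs()['eef_rot'][2])
E
```

```text
time_s: 16.5
ee_pos: [0.4952, -0.1681, 0.2617]
eef_rot: [3.141, -0.003, -2.689]
force: [0.4, -1.3, -1.4]
grip_width: 0.0137
{'time_s': 16.5, 'ee_pos': [0.4952, -0.1681, 0.2617], 'eef_rot': [3.1414, -0.0027, -2.689], 'force': [0.3517, -1.2954, -1.3674], 'moment': [0.0684, -0.0296, 0.0599], 'grip_width': 0.0137, 'qpos': [-0.3967, 0.2787, 1.6472, -0.002, 1.2176, -2.4193]}
t [-0.018 -0.006 -0.009] r [ 0.   -0.04 -0.  ]
```

```bash
python3 -m pendant '[{"rx":0,"ry":0,"rz":0,"tx":0,"ty":0,"tz":0.012,"grip":1},{"rx":0,"ry":0,"rz":0,"tx":0,"ty":0,"tz":0.012,"grip":1},{"rx":0,"ry":0,"rz":0,"tx":0,"ty":0,"tz":0.01,"grip":1}]' 30
python3 - <<'E'
from h import *
corr(.496,-.168,.262,ctrl.get_obs()['eef_rot'][2])
E
```

```text
time_s: 16.75
ee_pos: [0.4952, -0.1681, 0.2604]
eef_rot: [-3.141, -0.003, -2.692]
force: [-0.5, -0.2, -1.7]
grip_width: 0.0134
{'time_s': 16.75, 'ee_pos': [0.4952, -0.1681, 0.2604], 'eef_rot': [-3.1415, -0.0026, -2.6918], 'force': [-0.498, -0.2109, -1.6964], 'moment': [0.0447, -0.0656, -0.0083], 'grip_width': 0.0134, 'qpos': [-0.3967, 0.2799, 1.6487, -0.0021, 1.2146, -2.4166]}
t [-0.019 -0.005 -0.04 ] r [-0.   -0.04  0.  ]
```

```bash
python3 -m pendant '[{"rx":0,"ry":0,"rz":0,"tx":0,"ty":0,"tz":0.012,"grip":1},{"rx":0,"ry":0,"rz":0,"tx":0,"ty":0,"tz":0.012,"grip":1}]' 30
python3 - <<'E'
from h import *
corr(.496,-.168,.262,ctrl.get_obs()['eef_rot'][2])
E
```

```text
time_s: 16.92
ee_pos: [0.4954, -0.1681, 0.26]
eef_rot: [-3.141, -0.002, -2.693]
force: [-2.0, 0.6, 5.9]
grip_width: 0.0136
{'time_s': 16.9167, 'ee_pos': [0.4954, -0.1681, 0.26], 'eef_rot': [-3.1409, -0.0019, -2.6929], 'force': [-2.0122, 0.5838, 5.9499], 'moment': [0.2453, 0.4438, -0.0209], 'grip_width': 0.0136, 'qpos': [-0.3966, 0.2803, 1.6492, -0.002, 1.2128, -2.4154]}
t [-0.016 -0.004 -0.05 ] r [-0.01 -0.03  0.  ]
```

The lid is now resting on its thread. I'll ease the push off and let go.

```bash
python3 -m pendant '[{"rx":0,"ry":0,"rz":0,"tx":0,"ty":0,"tz":-0.008,"grip":1},{"rx":0,"ry":0,"rz":0,"tx":0,"ty":0,"tz":0,"grip":0.2},{"rx":0,"ry":0,"rz":0,"tx":0,"ty":0,"tz":0,"grip":0.2},{"rx":0,"ry":0,"rz":0,"tx":0,"ty":0,"tz":0,"grip":0.2},{"rx":0,"ry":0,"rz":0,"tx":0,"ty":0,"tz":-0.5,"grip":0.2},{"rx":0,"ry":0,"rz":0,"tx":0,"ty":0,"tz":-0.6,"grip":0.2},{"rx":0,"ry":0,"rz":1,"tx":0,"ty":0,"tz":0,"grip":0.2},{"rx":0,"ry":0,"rz":1,"tx":0,"ty":0,"tz":0,"grip":0.2}]' 30
python3 - <<'E'
from h import *
corr(.496,-.168,.3,.4498)
E
```

```text
time_s: 17.58
ee_pos: [0.4955, -0.168, 0.3055]
eef_rot: [-3.142, -0.002, -2.835]
force: [-0.1, 0.1, -0.6]
grip_width: 0.0375
{'time_s': 17.5833, 'ee_pos': [0.4955, -0.168, 0.3055], 'eef_rot': [-3.1416, -0.0023, -2.8352], 'force': [-0.1424, 0.1121, -0.5675], 'moment': [0.0857, -0.1601, -0.0484], 'grip_width': 0.0375, 'qpos': [-0.3964, 0.2385, 1.592, -0.0016, 1.3128, -2.2731]}
t [-0.013 -0.005  0.138] r [-0.05 -0.   42.95]
```

```bash
python3 -m pendant '[{"rx":0,"ry":0,"rz":1,"tx":-0.01,"ty":0,"tz":0,"grip":0.2},{"rx":0,"ry":0,"rz":1,"tx":0,"ty":0,"tz":0,"grip":0.2},{"rx":0,"ry":0,"rz":1,"tx":0,"ty":0,"tz":0,"grip":0.2},{"rx":0,"ry":0,"rz":1,"tx":0,"ty":0,"tz":0,"grip":0.2},{"rx":0,"ry":0,"rz":1,"tx":0,"ty":0,"tz":0,"grip":0.2},{"rx":0,"ry":0,"rz":1,"tx":0,"ty":0,"tz":0,"grip":0.2},{"rx":0,"ry":0,"rz":1,"tx":0,"ty":0,"tz":0,"grip":0.2},{"rx":0,"ry":0,"rz":1,"tx":0,"ty":0,"tz":0,"grip":0.2}]' 30
python3 -m pendant '[{"rx":0,"ry":0,"rz":1,"tx":0,"ty":0,"tz":0,"grip":0.2},{"rx":0,"ry":0,"rz":1,"tx":0,"ty":0,"tz":0,"grip":0.2},{"rx":0,"ry":0,"rz":1,"tx":0,"ty":0,"tz":0,"grip":0.2},{"rx":0,"ry":0,"rz":1,"tx":0,"ty":0,"tz":0,"grip":0.2},{"rx":0,"ry":0,"rz":1,"tx":0,"ty":0,"tz":0,"grip":0.2},{"rx":0,"ry":0,"rz":1,"tx":0,"ty":0,"tz":0,"grip":0.2},{"rx":0,"ry":0,"rz":1,"tx":0,"ty":0,"tz":0,"grip":0.2},{"rx":0,"ry":0,"rz":1,"tx":0,"ty":0,"tz":0,"grip":0.2}]' 30
python3 -m pendant '[{"rx":0,"ry":0,"rz":1,"tx":0,"ty":0,"tz":0,"grip":0.2},{"rx":0,"ry":0,"rz":1,"tx":0,"ty":0,"tz":0,"grip":0.2},{"rx":0,"ry":0,"rz":1,"tx":0,"ty":0,"tz":0,"grip":0.2},{"rx":0,"ry":0,"rz":1,"tx":0,"ty":0,"tz":0,"grip":0.2},{"rx":0,"ry":0,"rz":1,"tx":0,"ty":0,"tz":0,"grip":0.2},{"rx":0,"ry":0,"rz":1,"tx":0,"ty":0,"tz":0,"grip":0.2},{"rx":0,"ry":0,"rz":1,"tx":0,"ty":0,"tz":0,"grip":0.2},{"rx":0,"ry":0,"rz":1,"tx":0,"ty":0,"tz":0,"grip":0.2}]' 30
python3 -m pendant '[{"rx":0,"ry":0,"rz":1,"tx":0,"ty":0,"tz":0,"grip":0.2},{"rx":0,"ry":0,"rz":1,"tx":0,"ty":0,"tz":0,"grip":0.2},{"rx":0,"ry":0,"rz":1,"tx":0,"ty":0,"tz":0,"grip":0.2},{"rx":0,"ry":0,"rz":1,"tx":0,"ty":0,"tz":0,"grip":0.2},{"rx":0,"ry":0,"rz":1,"tx":0,"ty":0,"tz":0,"grip":0.2},{"rx":0,"ry":0,"rz":1,"tx":0,"ty":0,"tz":0,"grip":0.2},{"rx":0,"ry":0,"rz":1,"tx":0,"ty":0,"tz":0,"grip":0.2},{"rx":0,"ry":0,"rz":1,"tx":0,"ty":0,"tz":0,"grip":0.2}]' 30
python3 -m pendant '[{"rx":0,"ry":0,"rz":1,"tx":0,"ty":0,"tz":0,"grip":0.2},{"rx":0,"ry":0,"rz":1,"tx":0,"ty":0,"tz":0,"grip":0.2},{"rx":0,"ry":0,"rz":1,"tx":0,"ty":0,"tz":0,"grip":0.2},{"rx":0,"ry":0,"rz":1,"tx":0,"ty":0,"tz":0,"grip":0.2},{"rx":0,"ry":0,"rz":1,"tx":0,"ty":0,"tz":0,"grip":0.2},{"rx":0,"ry":0,"rz":1,"tx":0,"ty":0,"tz":0,"grip":0.2},{"rx":0,"ry":0,"rz":1,"tx":0,"ty":0,"tz":0,"grip":0.2},{"rx":0,"ry":0,"rz":0.6,"tx":0,"ty":0,"tz":0,"grip":0.2}]' 30
python3 - <<'E'
from h import *
import cv2
corr(.496,-.168,.3,.4498)
c=ctrl.camera("wrist");cv2.imwrite("pics/w4.png",cv2.resize(c["pixels"][130:260,250:400],(690,598),interpolation=cv2.INTER_CUBIC))
print(proj(c,[.496,-.168,.18]))
E
```

```text
time_s: 18.25
ee_pos: [0.4964, -0.1678, 0.3065]
eef_rot: [-3.141, 0.001, 2.861]
force: [1.0, 0.0, 0.0]
grip_width: 0.0374
time_s: 18.92
ee_pos: [0.4968, -0.1677, 0.3063]
eef_rot: [3.141, 0.002, 2.273]
force: [0.0, -0.3, 0.2]
grip_width: 0.0378
time_s: 19.58
ee_pos: [0.4971, -0.1676, 0.306]
eef_rot: [3.139, 0.001, 1.685]
force: [-0.3, 0.1, -0.8]
grip_width: 0.0374
time_s: 20.25
ee_pos: [0.4974, -0.1674, 0.3057]
eef_rot: [3.138, -0.001, 1.097]
force: [-0.1, 0.1, -1.2]
grip_width: 0.0377
time_s: 20.92
ee_pos: [0.4977, -0.1673, 0.3055]
eef_rot: [3.139, -0.004, 0.537]
force: [-0.2, 0.4, -0.6]
grip_width: 0.0378
{'time_s': 20.9167, 'ee_pos': [0.4977, -0.1673, 0.3055], 'eef_rot': [3.1388, -0.0037, 0.537], 'force': [-0.1592, 0.4051, -0.5569], 'moment': [-0.0119, 0.006, -0.0236], 'grip_width': 0.0378, 'qpos': [-0.3945, 0.2404, 1.5898, 0.0013, 1.307, 0.639]}
t [-0.046 -0.008  0.136] r [ 0.04 -0.05  1.25]
[315.95872964 227.3299419 ]
```

View pics/w4.png

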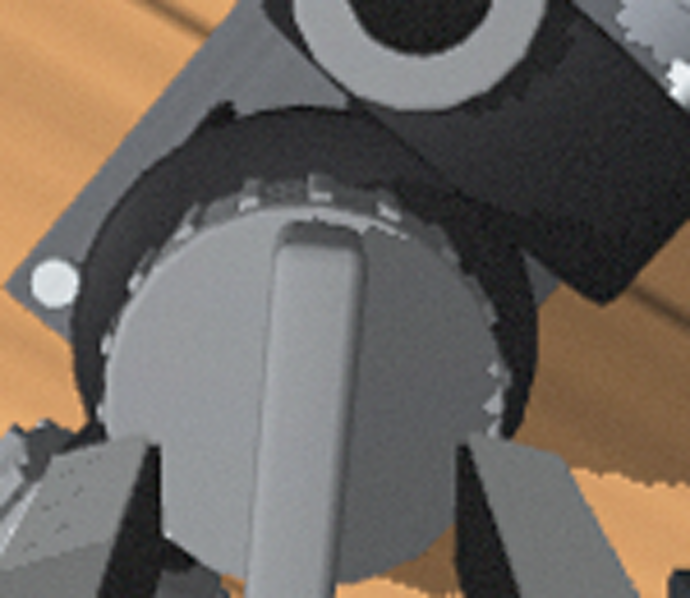

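```bash
python3 -m pendant '[{"rx":0.04,"ry":-0.05,"rz":0.9,"tx":-0.04,"ty":-0.01,"tz":0.3,"grip":0.2},{"rx":0,"ry":0,"rz":0.35,"tx":0,"ty":0,"tz":0.3,"grip":0.2},{"rx":0,"ry":0,"rz":0,"tx":0,"ty":0,"tz":0.35,"grip":0.2},{"rx":0,"ry":0,"rz":0,"tx":0,"ty":0,"tz":0.2,"grip":0.2},{"rx":0,"ry":0,"rz":0,"tx":0,"ty":0,"tz":0,"grip":0.2}]' 30
python3 - <<'E'
from h import *
corr(.496,-.168,.258,.4498)
E
```

```text
time_s: 21.38
ee_pos: [0.4966, -0.1679, 0.2585]
eef_rot: [3.14, -0.002, 0.449]
force: [0.0, 1.3, -0.1]
grip_width: 0.0378
{'time_s': 21.3833, 'ee_pos': [0.4966, -0.1679, 0.2585], 'eef_rot': [3.14, -0.002, 0.4487], 'force': [0.0284, 1.2948, -0.1458], 'moment': [0.0066, 0.017, 0.0153], 'grip_width': 0.0378, 'qpos': [-0.396, 0.2829, 1.6497, 0.0005, 1.2065, 0.7259]}
t [-0.014 -0.003  0.012] r [ 0.02 -0.03 -0.02]
```

```bash
python3 -m pendant '[{"rx":0,"ry":-0.02,"rz":0,"tx":-0.01,"ty":0,"tz":0.01,"grip":0.6},{"rx":0,"ry":0,"rz":0,"tx":0,"ty":0,"tz":0,"grip":1},{"rx":0,"ry":0,"rz":0,"tx":0,"ty":0,"tz":0,"grip":1},{"rx":0,"ry":0,"rz":0,"tx":0,"ty":0,"tz":0,"grip":1},{"rx":0,"ry":0,"rz":0,"tx":0,"ty":0,"tz":0,"grip":1},{"rx":0,"ry":0,"rz":0,"tx":0,"ty":0,"tz":0,"grip":1}]' 30
python3 - <<'E'
from h import *
corr(.496,-.168,.258,.4498)
E
```

```text
time_s: 21.88
ee_pos: [0.4966, -0.1682, 0.2602]
eef_rot: [3.139, -0.002, 0.451]
force: [-0.7, -0.4, -1.6]
grip_width: 0.0136
{'time_s': 21.8833, 'ee_pos': [0.4966, -0.1682, 0.2602], 'eef_rot': [3.1386, -0.0017, 0.4512], 'force': [-0.6612, -0.3972, -1.6453], 'moment': [0.0137, 0.0651, -0.0293], 'grip_width': 0.0136, 'qpos': [-0.3962, 0.2811, 1.6477, -0.0008, 1.2094, 0.7236]}
t [-0.012 -0.012  0.055] r [ 0.04 -0.02  0.02]
```

```bash
python3 -m pendant '[{"rx":0,"ry":0,"rz":-0.9,"tx":0,"ty":0,"tz":0.003,"grip":1},{"rx":0,"ry":0,"rz":-0.9,"tx":0,"ty":0,"tz":0.003,"grip":1},{"rx":0,"ry":0,"rz":-0.9,"tx":0,"ty":0,"tz":0,"grip":1},{"rx":0,"ry":0,"rz":-0.9,"tx":0,"ty":0,"tz":0,"grip":1},{"rx":0,"ry":0,"rz":-0.9,"tx":0,"ty":0,"tz":0,"grip":1}]' 30
python3 - <<'E'
from h import *
corr(.496,-.168,.261,ctrl.get_obs()['eef_rot'][2])
E
```

```text
time_s: 22.3
ee_pos: [0.4965, -0.1681, 0.2603]
eef_rot: [3.138, -0.001, 0.777]
force: [0.3, 0.4, -1.2]
grip_width: 0.0139
{'time_s': 22.3, 'ee_pos': [0.4965, -0.1681, 0.2603], 'eef_rot': [3.1383, -0.0007, 0.7768], 'force': [0.2685, 0.4229, -1.1669], 'moment': [0.0495, 0.1299, -0.0049], 'grip_width': 0.0139, 'qpos': [-0.3962, 0.2807, 1.6479, -0.0007, 1.2097, 0.3981]}
t [-0.006 -0.011 -0.017] r [ 0.05 -0.01 -0.  ]
```

```bash
python3 -m pendant '[{"rx":0,"ry":0,"rz":0,"tx":0,"ty":0,"tz":-0.01,"grip":1},{"rx":0,"ry":0,"rz":0,"tx":0,"ty":0,"tz":-0.01,"grip":1}]' 30
python3 -m pendant '[{"rx":0,"ry":0,"rz":0,"tx":0,"ty":0,"tz":-0.01,"grip":1}]' 30
```

```text
time_s: 22.47
ee_pos: [0.4964, -0.1681, 0.2612]
eef_rot: [3.138, -0.001, 0.778]
force: [0.7, -0.1, -0.5]
grip_width: 0.0137
time_s: 22.55
ee_pos: [0.4964, -0.1681, 0.2617]
eef_rot: [3.138, -0.001, 0.776]
force: [-0.3, -0.3, -1.9]
grip_width: 0.014
```

```bash
python3 -m pendant '[{"rx":0,"ry":0,"rz":0,"tx":0,"ty":0,"tz":-0.01,"grip":1}]' 30
python3 -m pendant '[{"rx":0,"ry":0,"rz":0,"tx":0,"ty":0,"tz":-0.01,"grip":1}]' 30
```

```text
time_s: 22.63
ee_pos: [0.4964, -0.1681, 0.2621]
eef_rot: [3.138, -0.001, 0.775]
force: [-0.5, 0.8, -1.1]
grip_width: 0.0138
time_s: 22.72
ee_pos: [0.4964, -0.1681, 0.2626]
eef_rot: [3.138, -0.001, 0.774]
force: [-0.4, 0.0, -2.1]
grip_width: 0.0136
```

```bash
python3 -m pendant '[{"rx":0,"ry":0,"rz":0,"tx":0,"ty":0,"tz":-0.01,"grip":1}]' 30
python3 -m pendant '[{"rx":0,"ry":0,"rz":0,"tx":0,"ty":0,"tz":-0.005,"grip":1}]' 30
```

```text
time_s: 22.8
ee_pos: [0.4964, -0.1681, 0.2631]
eef_rot: [3.138, -0.001, 0.773]
force: [-0.7, -0.4, -1.1]
grip_width: 0.0139
time_s: 22.88
ee_pos: [0.4964, -0.1681, 0.2634]
eef_rot: [3.138, -0.001, 0.772]
force: [-0.7, -0.5, -0.4]
grip_width: 0.014
```

```bash
python3 -m pendant '[{"rx":0,"ry":0,"rz":0,"tx":0,"ty":0,"tz":-0.006,"grip":1}]' 30
python3 -m pendant '[{"rx":0,"ry":0,"rz":0,"tx":0,"ty":0,"tz":-0.006,"grip":1}]' 30
```

```text
time_s: 22.97
ee_pos: [0.4964, -0.1681, 0.2636]
eef_rot: [3.138, -0.001, 0.772]
force: [0.3, -0.2, -2.1]
grip_width: 0.0137
time_s: 23.05
ee_pos: [0.4964, -0.1681, 0.2638]
eef_rot: [3.138, -0.001, 0.772]
force: [0.2, 0.1, -2.9]
grip_width: 0.0139
```

```bash
python3 -m pendant '[{"rx":0,"ry":0,"rz":0,"tx":0,"ty":0,"tz":-0.004,"grip":1}]' 30
python3 -m pendant '[{"rx":0,"ry":0,"rz":0,"tx":0,"ty":0,"tz":-0.004,"grip":1}]' 30
```

```text
time_s: 23.13
ee_pos: [0.4964, -0.1681, 0.2639]
eef_rot: [3.139, -0.0, 0.772]
force: [-0.5, 0.2, -3.5]
grip_width: 0.0136
time_s: 23.22
ee_pos: [0.4963, -0.1681, 0.2639]
eef_rot: [3.139, -0.0, 0.771]
force: [-0.3, -0.8, -4.4]
grip_width: 0.014
```

Not free: the thread resists at z≈0.2638 and 372°. I'll lower back into the play and turn on.

```bash
python3 -m pendant '[{"rx":0,"ry":0,"rz":0,"tx":0,"ty":0,"tz":0.015,"grip":1},{"rx":0,"ry":0,"rz":-0.5,"tx":0,"ty":0,"tz":0.015,"grip":1},{"rx":0,"ry":0,"rz":-0.9,"tx":0,"ty":0,"tz":0.008,"grip":1},{"rx":0,"ry":0,"rz":-0.9,"tx":0,"ty":0,"tz":0,"grip":1},{"rx":0,"ry":0,"rz":-0.9,"tx":0,"ty":0,"tz":0,"grip":1},{"rx":0,"ry":0,"rz":-0.9,"tx":0,"ty":0,"tz":0,"grip":1}]' 30
python3 -m pendant '[{"rx":0,"ry":0,"rz":0,"tx":0,"ty":0,"tz":-0.01,"grip":1}]' 30
```

```text
time_s: 23.72
ee_pos: [0.4964, -0.168, 0.2624]
eef_rot: [3.139, 0.0, 1.067]
force: [-0.9, 1.6, -0.7]
grip_width: 0.0139
time_s: 23.8
ee_pos: [0.4963, -0.168, 0.2628]
eef_rot: [3.139, 0.0, 1.07]
force: [0.1, -0.3, -1.7]
grip_width: 0.014
```

```bash
python3 -m pendant '[{"rx":0,"ry":0,"rz":0,"tx":0,"ty":0,"tz":-0.01,"grip":1},{"rx":0,"ry":0,"rz":0,"tx":0,"ty":0,"tz":-0.01,"grip":1}]' 30
python3 -m pendant '[{"rx":0,"ry":0,"rz":0,"tx":0,"ty":0,"tz":-0.008,"grip":1}]' 30
python3 -m pendant '[{"rx":0,"ry":0,"rz":0,"tx":0,"ty":0,"tz":-0.006,"grip":1}]' 30
```

```text
time_s: 23.97
ee_pos: [0.4963, -0.168, 0.2637]
eef_rot: [3.139, 0.0, 1.067]
force: [-0.2, -0.1, -1.9]
grip_width: 0.0136
time_s: 24.05
ee_pos: [0.4963, -0.168, 0.2641]
eef_rot: [3.139, 0.0, 1.065]
force: [-1.3, -0.4, -2.8]
grip_width: 0.0136
time_s: 24.13
ee_pos: [0.4963, -0.168, 0.2643]
eef_rot: [3.139, 0.0, 1.064]
force: [-0.4, -0.4, -4.3]
grip_width: 0.0137
```

```bash
python3 -m pendant '[{"rx":0,"ry":0,"rz":0,"tx":0,"ty":0,"tz":0.02,"grip":1},{"rx":0,"ry":0,"rz":-0.5,"tx":0,"ty":0,"tz":0.012,"grip":1},{"rx":0,"ry":0,"rz":-0.9,"tx":0,"ty":0,"tz":0,"grip":1},{"rx":0,"ry":0,"rz":-0.9,"tx":0,"ty":0,"tz":0,"grip":1},{"rx":0,"ry":0,"rz":-0.9,"tx":0,"ty":0,"tz":0,"grip":1},{"rx":0,"ry":0,"rz":-0.9,"tx":0,"ty":0,"tz":0,"grip":1}]' 30
python3 -m pendant '[{"rx":0,"ry":0,"rz":0,"tx":0,"ty":0,"tz":-0.01,"grip":1}]' 30
```

```text
time_s: 24.63
ee_pos: [0.4963, -0.1679, 0.2629]
eef_rot: [3.139, 0.001, 1.356]
force: [-0.9, 0.7, -0.5]
grip_width: 0.0138
time_s: 24.72
ee_pos: [0.4962, -0.1679, 0.2632]
eef_rot: [3.14, 0.001, 1.358]
force: [-0.0, -0.2, -2.7]
grip_width: 0.0139
```

```bash
python3 -m pendant '[{"rx":0,"ry":0,"rz":0,"tx":0,"ty":0,"tz":-0.01,"grip":1},{"rx":0,"ry":0,"rz":0,"tx":0,"ty":0,"tz":-0.01,"grip":1}]' 30
python3 -m pendant '[{"rx":0,"ry":0,"rz":0,"tx":0,"ty":0,"tz":-0.008,"grip":1}]' 30
python3 -m pendant '[{"rx":0,"ry":0,"rz":0,"tx":0,"ty":0,"tz":-0.006,"grip":1}]' 30
```

```text
time_s: 24.88
ee_pos: [0.4962, -0.1679, 0.264]
eef_rot: [3.14, 0.001, 1.354]
force: [1.2, 0.3, -1.7]
grip_width: 0.0135
time_s: 24.97
ee_pos: [0.4962, -0.1679, 0.2644]
eef_rot: [3.14, 0.001, 1.352]
force: [-1.7, -1.8, -1.9]
grip_width: 0.0138
time_s: 25.05
ee_pos: [0.4962, -0.1679, 0.2646]
eef_rot: [3.14, 0.001, 1.351]
force: [-0.8, -1.0, -3.3]
grip_width: 0.0139
```

```bash
python3 -m pendant '[{"rx":0,"ry":0,"rz":0,"tx":0,"ty":0,"tz":-0.005,"grip":1}]' 30
```

```text
time_s: 25.13
ee_pos: [0.4962, -0.1679, 0.2648]
eef_rot: [3.14, 0.001, 1.35]
force: [0.1, -0.9, -4.2]
grip_width: 0.0138
```

Still on the thread at 405°. Lowering and turning about 18° more.

```bash
python3 -m pendant '[{"rx":0,"ry":0,"rz":0,"tx":0,"ty":0,"tz":0.02,"grip":1},{"rx":0,"ry":0,"rz":-0.5,"tx":0,"ty":0,"tz":0.012,"grip":1},{"rx":0,"ry":0,"rz":-0.9,"tx":0,"ty":0,"tz":0,"grip":1},{"rx":0,"ry":0,"rz":-0.9,"tx":0,"ty":0,"tz":0,"grip":1},{"rx":0,"ry":0,"rz":-0.9,"tx":0,"ty":0,"tz":0,"grip":1},{"rx":0,"ry":0,"rz":-0.9,"tx":0,"ty":0,"tz":0,"grip":1}]' 30
python3 -m pendant '[{"rx":0,"ry":0,"rz":0,"tx":0,"ty":0,"tz":-0.01,"grip":1},{"rx":0,"ry":0,"rz":0,"tx":0,"ty":0,"tz":-0.01,"grip":1}]' 30
python3 -m pendant '[{"rx":0,"ry":0,"rz":0,"tx":0,"ty":0,"tz":-0.01,"grip":1}]' 30
```

```text
time_s: 25.63
ee_pos: [0.4961, -0.1677, 0.2635]
eef_rot: [3.14, 0.001, 1.643]
force: [-3.0, 0.7, -1.6]
grip_width: 0.0138
time_s: 25.8
ee_pos: [0.496, -0.1677, 0.2641]
eef_rot: [3.141, 0.0, 1.644]
force: [-1.4, -0.7, -1.5]
grip_width: 0.0138
time_s: 25.88
ee_pos: [0.496, -0.1676, 0.2646]
eef_rot: [3.141, 0.0, 1.642]
force: [-0.5, -0.5, -2.1]
grip_width: 0.0137
```

```bash
python3 -m pendant '[{"rx":0,"ry":0,"rz":0,"tx":0,"ty":0,"tz":-0.01,"grip":1}]' 30
python3 -m pendant '[{"rx":0,"ry":0,"rz":0,"tx":0,"ty":0,"tz":-0.006,"grip":1}]' 30
python3 -m pendant '[{"rx":0,"ry":0,"rz":0,"tx":0,"ty":0,"tz":-0.005,"grip":1}]' 30
```

```text
time_s: 25.97
ee_pos: [0.496, -0.1677, 0.265]
eef_rot: [3.141, 0.0, 1.64]
force: [-0.3, 0.6, -3.1]
grip_width: 0.0137
time_s: 26.05
ee_pos: [0.496, -0.1677, 0.2653]
eef_rot: [3.141, 0.001, 1.639]
force: [-1.0, 0.5, -1.8]
grip_width: 0.014
time_s: 26.13
ee_pos: [0.4961, -0.1677, 0.2656]
eef_rot: [3.141, 0.001, 1.638]
force: [-1.7, 0.2, -1.7]
grip_width: 0.0136
```

```bash
python3 -m pendant '[{"rx":0,"ry":0,"rz":0,"tx":0,"ty":0,"tz":-0.008,"grip":1}]' 30
python3 -m pendant '[{"rx":0,"ry":0,"rz":0,"tx":0,"ty":0,"tz":-0.008,"grip":1}]' 30
python3 -m pendant '[{"rx":0,"ry":0,"rz":0,"tx":0,"ty":0,"tz":-0.008,"grip":1}]' 30
```

```text
time_s: 26.22
ee_pos: [0.496, -0.1677, 0.2659]
eef_rot: [3.141, 0.0, 1.638]
force: [-2.5, 0.5, -2.5]
grip_width: 0.0135
time_s: 26.3
ee_pos: [0.4961, -0.1677, 0.2663]
eef_rot: [3.141, 0.0, 1.637]
force: [-0.7, 0.7, -1.4]
grip_width: 0.0138
time_s: 26.38
ee_pos: [0.496, -0.1677, 0.2666]
eef_rot: [3.141, 0.0, 1.637]
force: [-0.6, -0.0, -1.1]
grip_width: 0.0135
```

It's free at about 422°: it's 1.5 mm above the previous stop and only its weight is felt. Lifting straight up, slowly at first.

```bash
python3 -m pendant '[{"rx":0,"ry":0,"rz":0,"tx":0,"ty":0,"tz":-0.015,"grip":1},{"rx":0,"ry":0,"rz":0,"tx":0,"ty":0,"tz":-0.015,"grip":1}]' 30
python3 -m pendant '[{"rx":0,"ry":0,"rz":0,"tx":0,"ty":0,"tz":-0.025,"grip":1},{"rx":0,"ry":0,"rz":0,"tx":0,"ty":0,"tz":-0.025,"grip":1}]' 30
```

```text
time_s: 26.55
ee_pos: [0.4961, -0.1677, 0.268]
eef_rot: [3.14, 0.001, 1.637]
force: [-0.5, -0.3, -2.8]
grip_width: 0.0139
time_s: 26.72
ee_pos: [0.4962, -0.1677, 0.2703]
eef_rot: [3.14, 0.001, 1.637]
force: [0.3, 0.4, -1.0]
grip_width: 0.0136
```

Run:
```python
from h import *
corr(.496,-.168,.37,ctrl.get_obs()['eef_rot'][2])
```

```text
{'time_s': 26.7167, 'ee_pos': [0.4962, -0.1677, 0.2703], 'eef_rot': [3.1398, 0.0008, 1.6368], 'force': [0.2768, 0.4183, -0.9828], 'moment': [-0.0823, -0.1038, -0.0589], 'grip_width': 0.0136, 'qpos': [-0.3959, 0.2703, 1.6369, 0.0, 1.2325, -0.4619]}
t [-8.000e-03 -2.000e-03 -2.494e+00] r [0.03 0.01 0.  ]
```

```bash
python3 -m pendant '[{"rx":0,"ry":0,"rz":0,"tx":0,"ty":0,"tz":-0.05,"grip":1},{"rx":0,"ry":0,"rz":0,"tx":0,"ty":0,"tz":-0.06,"grip":1},{"rx":0,"ry":0,"rz":0,"tx":0,"ty":0,"tz":-0.08,"grip":1},{"rx":0,"ry":0,"rz":0,"tx":0,"ty":0,"tz":-0.1,"grip":1},{"rx":0,"ry":0,"rz":0,"tx":0,"ty":0,"tz":-0.15,"grip":1},{"rx":0,"ry":0,"rz":0,"tx":0,"ty":0,"tz":-0.2,"grip":1}]' 30
python3 -m pendant '[{"rx":0,"ry":0,"rz":0,"tx":0,"ty":0,"tz":-0.3,"grip":1},{"rx":0,"ry":0,"rz":0,"tx":0,"ty":0,"tz":-0.35,"grip":1},{"rx":0,"ry":0,"rz":0,"tx":0,"ty":0,"tz":-0.3,"grip":1},{"rx":0,"ry":0,"rz":0,"tx":0,"ty":0,"tz":-0.2,"grip":1},{"rx":0,"ry":0,"rz":0,"tx":0,"ty":0,"tz":-0.1,"grip":1}]' 30
python3 - <<'E'
from h import *
import cv2
corr(.468,.145,.37,ctrl.get_obs()['eef_rot'][2])
c=ctrl.camera("wrist");cv2.imwrite("pics/w5.png",c["pixels"])
c=ctrl.camera("scene");cv2.imwrite("pics/s5.png",cv2.resize(c["pixels"][100:260,200:460],(780,480),interpolation=cv2.INTER_CUBIC))
E
```

```text
time_s: 27.22
ee_pos: [0.4962, -0.1677, 0.2975]
eef_rot: [3.14, 0.0, 1.637]
force: [0.2, -0.5, -1.2]
grip_width: 0.0136
time_s: 27.63
ee_pos: [0.4961, -0.1676, 0.3539]
eef_rot: [3.138, 0.002, 1.637]
force: [1.4, 0.2, -1.1]
grip_width: 0.0138
{'time_s': 27.6333, 'ee_pos': [0.4961, -0.1676, 0.3539], 'eef_rot': [3.1376, 0.0016, 1.6368], 'force': [1.3527, 0.1525, -1.0514], 'moment': [-0.0447, -0.1434, -0.0004], 'grip_width': 0.0138, 'qpos': [-0.3959, 0.2035, 1.522, 0.0003, 1.4119, -0.4619]}
t [ 7.844 -0.183 -0.417] r [0.06 0.02 0.  ]
```

View pics/w5.png

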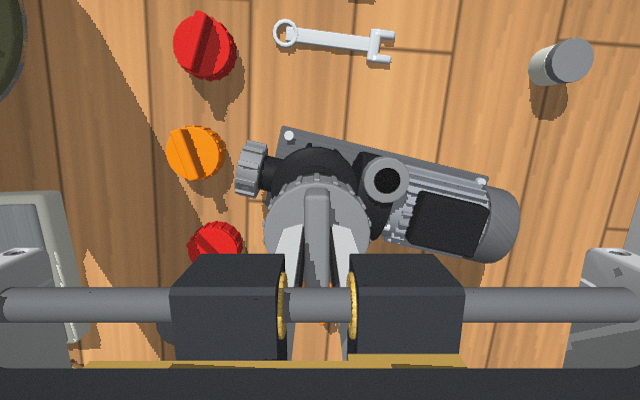

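View pics/s5.png

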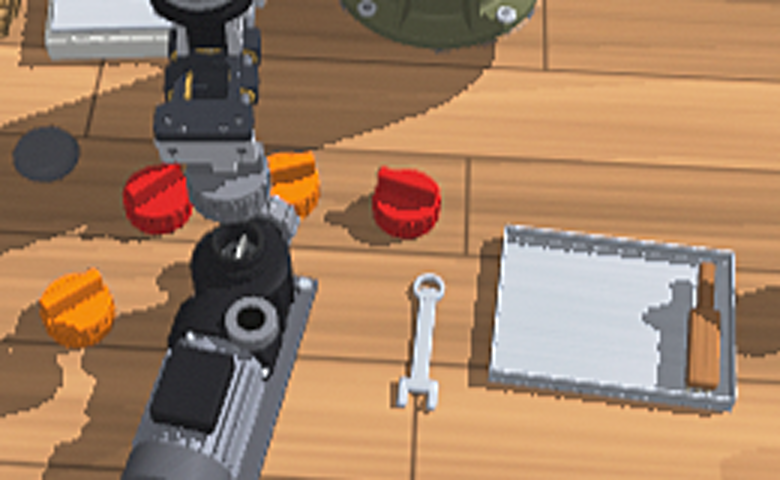

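The wrist view shows the lid level between the fingers (317,210), and the scene crop shows the open neck at (238,245). Carrying it to the tray.

```bash
python3 -m pendant '[{"rx":0.05,"ry":0,"rz":0,"tx":0.2,"ty":0,"tz":0,"grip":1},{"rx":0,"ry":0,"rz":0,"tx":0.4,"ty":0,"tz":0,"grip":1},{"rx":0,"ry":0,"rz":0,"tx":0.6,"ty":-0.03,"tz":0,"grip":1},{"rx":0,"ry":0,"rz":0,"tx":0.7,"ty":-0.03,"tz":0,"grip":1},{"rx":0,"ry":0,"rz":0,"tx":0.8,"ty":-0.03,"tz":0,"grip":1},{"rx":0,"ry":0,"rz":0,"tx":0.8,"ty":-0.03,"tz":0,"grip":1},{"rx":0,"ry":0,"rz":0,"tx":0.8,"ty":-0.03,"tz":0,"grip":1},{"rx":0,"ry":0,"rz":0,"tx":0.7,"ty":-0.03,"tz":0,"grip":1}]' 30
python3 -c "
from h import *
corr(.468,.145,.30,ctrl.get_obs()['eef_rot'][2])"
```

```text
time_s: 28.4
ee_pos: [0.473, 0.0383, 0.3467]
eef_rot: [-3.131, -0.0, 1.629]
force: [0.2, -1.5, -1.1]
grip_width: 0.0134
{'time_s': 28.4, 'ee_pos': [0.473, 0.0383, 0.3467], 'eef_rot': [-3.131, -0.0003, 1.629], 'force': [0.243, -1.4758, -1.1113], 'moment': [-0.0391, -0.1047, -0.0115], 'grip_width': 0.0134, 'qpos': [0.0037, 0.101, 1.6561, -0.0002, 1.3952, -0.0545]}
t [2.67  0.043 1.169] r [-0.15 -0.    0.  ]
```

```bash
python3 -m pendant '[{"rx":-0.1,"ry":0,"rz":0,"tx":0.6,"ty":0.01,"tz":0,"grip":1},{"rx":-0.05,"ry":0,"rz":0,"tx":0.6,"ty":0.01,"tz":0.1,"grip":1},{"rx":0,"ry":0,"rz":0,"tx":0.5,"ty":0.01,"tz":0.2,"grip":1},{"rx":0,"ry":0,"rz":0,"tx":0.4,"ty":0.01,"tz":0.3,"grip":1},{"rx":0,"ry":0,"rz":0,"tx":0.25,"ty":0,"tz":0.3,"grip":1},{"rx":0,"ry":0,"rz":0,"tx":0.1,"ty":0,"tz":0.3,"grip":1},{"rx":0,"ry":0,"rz":0,"tx":0,"ty":0,"tz":0.2,"grip":1},{"rx":0,"ry":0,"rz":0,"tx":0,"ty":0,"tz":0.1,"grip":1}]' 30
python3 - <<'E'
from h import *
import cv2
corr(.468,.145,.18,ctrl.get_obs()['eef_rot'][2])
c=ctrl.camera("scene");cv2.imwrite("pics/s6.png",cv2.resize(c["pixels"][100:260,260:520],(780,480),interpolation=cv2.INTER_CUBIC))
c=ctrl.camera("wrist");cv2.imwrite("pics/w6.png",c["pixels"])
E
```

```text
time_s: 29.07
ee_pos: [0.4627, 0.1498, 0.2801]
eef_rot: [-3.135, -0.0, 1.637]
force: [-0.2, -0.1, -1.0]
grip_width: 0.0141
{'time_s': 29.0667, 'ee_pos': [0.4627, 0.1498, 0.2801], 'eef_rot': [-3.1347, -0.0001, 1.6373], 'force': [-0.2443, -0.071, -0.9831], 'moment': [-0.0071, -0.1481, -0.01], 'grip_width': 0.0141, 'qpos': [0.2373, 0.1815, 1.7222, 0.0014, 1.2447, 0.1704]}
t [-0.129  0.141  2.502] r [-0.1 -0.   0. ]
```

View pics/s6.png

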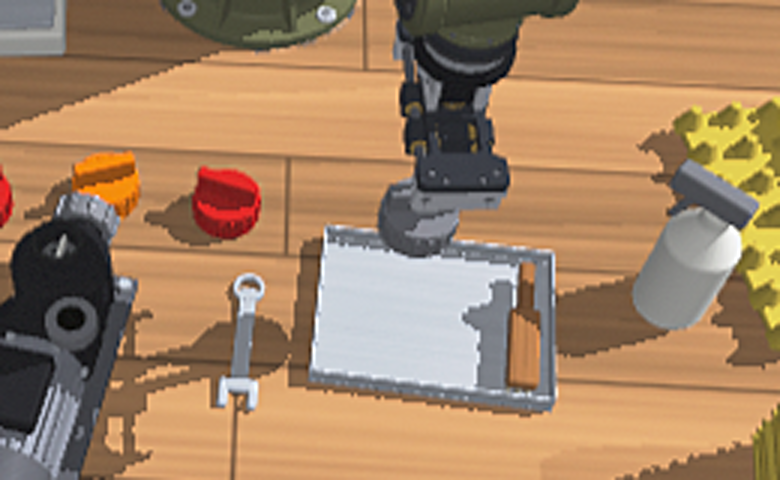

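View pics/w6.png

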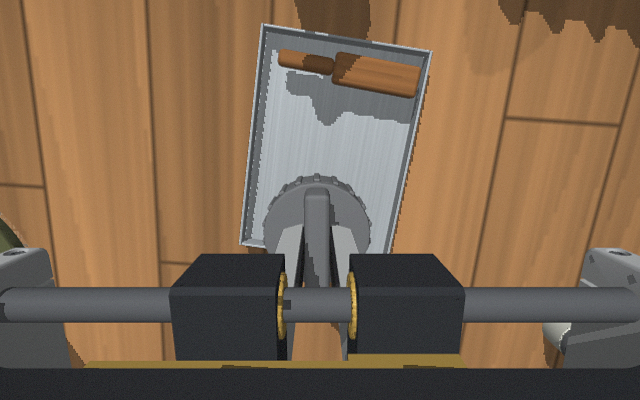

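```bash
python3 -m pendant '[{"rx":-0.1,"ry":0,"rz":0,"tx":-0.08,"ty":0.16,"tz":0.3,"grip":1},{"rx":0,"ry":0,"rz":0,"tx":0,"ty":0,"tz":0.5,"grip":1},{"rx":0,"ry":0,"rz":0,"tx":0,"ty":0,"tz":0.5,"grip":1},{"rx":0,"ry":0,"rz":0,"tx":0,"ty":0,"tz":0.5,"grip":1},{"rx":0,"ry":0,"rz":0,"tx":0,"ty":0,"tz":0.3,"grip":1},{"rx":0,"ry":0,"rz":0,"tx":0,"ty":0,"tz":0.2,"grip":1},{"rx":0,"ry":0,"rz":0,"tx":0,"ty":0,"tz":0.1,"grip":1},{"rx":0,"ry":0,"rz":0,"tx":0,"ty":0,"tz":0,"grip":1}]' 30
python3 -c "
from h import *
corr(.47,.147,.15,ctrl.get_obs()['eef_rot'][2])"
```

```text
time_s: 29.83
ee_pos: [0.4728, 0.1436, 0.1864]
eef_rot: [3.132, -0.001, 1.631]
force: [0.2, 1.1, -1.8]
grip_width: 0.0138
{'time_s': 29.8333, 'ee_pos': [0.4728, 0.1436, 0.1864], 'eef_rot': [3.1317, -0.0013, 1.6309], 'force': [0.2483, 1.1075, -1.8157], 'moment': [-0.0345, -0.0956, -0.0138], 'grip_width': 0.0138, 'qpos': [0.2208, 0.308, 1.804, -0.0004, 1.0196, 0.1609]}
t [ 0.089 -0.075  0.91 ] r [ 0.14 -0.02 -0.  ]
```

```bash
python3 -m pendant '[{"rx":0.12,"ry":-0.02,"rz":0,"tx":0.02,"ty":-0.07,"tz":0.3,"grip":1},{"rx":0,"ry":0,"rz":0,"tx":0,"ty":0,"tz":0.25,"grip":1},{"rx":0,"ry":0,"rz":0,"tx":0,"ty":0,"tz":0.15,"grip":1},{"rx":0,"ry":0,"rz":0,"tx":0,"ty":0,"tz":0.05,"grip":1},{"rx":0,"ry":0,"rz":0,"tx":0,"ty":0,"tz":0,"grip":1}]' 30
python3 -c "
from h import *
corr(.47,.147,.15,ctrl.get_obs()['eef_rot'][2])"
```

```text
time_s: 30.25
ee_pos: [0.4708, 0.1442, 0.1556]
eef_rot: [3.138, -0.0, 1.63]
force: [-1.4, 0.2, -1.4]
grip_width: 0.0137
{'time_s': 30.25, 'ee_pos': [0.4708, 0.1442, 0.1556], 'eef_rot': [3.1375, -0.0003, 1.6304], 'force': [-1.3875, 0.2248, -1.3555], 'moment': [-0.0156, -0.0465, -0.0032], 'grip_width': 0.0137, 'qpos': [0.223, 0.3542, 1.8272, -0.0005, 0.9561, 0.1636]}
t [ 0.071 -0.016  0.139] r [ 0.06 -0.   -0.  ]
```

```bash
python3 -m pendant '[{"rx":0.05,"ry":0,"rz":0,"tx":0,"ty":0,"tz":0.08,"grip":1},{"rx":0,"ry":0,"rz":0,"tx":0,"ty":0,"tz":0.08,"grip":1},{"rx":0,"ry":0,"rz":0,"tx":0,"ty":0,"tz":0.04,"grip":1},{"rx":0,"ry":0,"rz":0,"tx":0,"ty":0,"tz":0.03,"grip":1}]' 30
python3 -m pendant '[{"rx":0,"ry":0,"rz":0,"tx":0,"ty":0,"tz":0.02,"grip":1}]' 30
```

```text
time_s: 30.58
ee_pos: [0.4712, 0.1444, 0.1461]
eef_rot: [3.14, -0.0, 1.631]
force: [-0.9, -0.5, -0.8]
grip_width: 0.0137
time_s: 30.67
ee_pos: [0.4712, 0.1444, 0.1453]
eef_rot: [3.14, -0.0, 1.631]
force: [-0.2, -0.2, -1.4]
grip_width: 0.0139
```

```bash
python3 -m pendant '[{"rx":0,"ry":0,"rz":0,"tx":0,"ty":0,"tz":0.02,"grip":1}]' 30
python3 -m pendant '[{"rx":0,"ry":0,"rz":0,"tx":0,"ty":0,"tz":0.015,"grip":1}]' 30
python3 -m pendant '[{"rx":0,"ry":0,"rz":0,"tx":0,"ty":0,"tz":0.012,"grip":1}]' 30
```

```text
time_s: 30.75
ee_pos: [0.4713, 0.1444, 0.1445]
eef_rot: [3.14, -0.001, 1.631]
force: [0.7, 0.4, -0.9]
grip_width: 0.0139
time_s: 30.83
ee_pos: [0.4713, 0.1444, 0.1439]
eef_rot: [3.14, -0.001, 1.631]
force: [0.0, -0.3, -1.5]
grip_width: 0.0139
time_s: 30.92
ee_pos: [0.4714, 0.1444, 0.1434]
eef_rot: [3.14, -0.001, 1.631]
force: [0.5, -0.2, -1.0]
grip_width: 0.0137
```

```bash
python3 -m pendant '[{"rx":0,"ry":0,"rz":0,"tx":0,"ty":0,"tz":0.012,"grip":1}]' 30
python3 -m pendant '[{"rx":0,"ry":0,"rz":0,"tx":0,"ty":0,"tz":0.012,"grip":1}]' 30
python3 -m pendant '[{"rx":0,"ry":0,"rz":0,"tx":0,"ty":0,"tz":0.012,"grip":1}]' 30
```

```text
time_s: 31.0
ee_pos: [0.4714, 0.1444, 0.1429]
eef_rot: [3.14, -0.001, 1.631]
force: [0.4, 0.1, -1.2]
grip_width: 0.0139
time_s: 31.08
ee_pos: [0.4714, 0.1444, 0.1425]
eef_rot: [3.139, -0.001, 1.631]
force: [-0.7, -0.4, -1.3]
grip_width: 0.0137
time_s: 31.17
ee_pos: [0.4715, 0.1444, 0.1422]
eef_rot: [3.139, -0.0, 1.631]
force: [-3.5, -1.6, 8.5]
grip_width: 0.0136
```

It has touched the floor at z=0.1422. I'll ease off and open.

```bash
python3 -m pendant '[{"rx":0,"ry":0,"rz":0,"tx":0,"ty":0,"tz":-0.006,"grip":1}]' 15
python3 -m pendant '[{"rx":0,"ry":0,"rz":0,"tx":0,"ty":0,"tz":0,"grip":1}]' 10
```

```text
time_s: 31.25
ee_pos: [0.4715, 0.1444, 0.1424]
eef_rot: [3.139, -0.0, 1.631]
force: [0.3, -0.1, -1.7]
grip_width: 0.0137
time_s: 31.33
ee_pos: [0.4715, 0.1444, 0.1425]
eef_rot: [3.139, -0.001, 1.631]
force: [0.5, 0.2, -1.3]
grip_width: 0.0139
```

```bash
python3 -m pendant '[{"rx":0,"ry":0,"rz":0,"tx":0,"ty":0,"tz":0.007,"grip":1}]' 10
python3 -m pendant '[{"rx":0,"ry":0,"rz":0,"tx":0,"ty":0,"tz":0.003,"grip":1}]' 10
```

```text
time_s: 31.42
ee_pos: [0.4716, 0.1444, 0.1422]
eef_rot: [3.139, -0.001, 1.631]
force: [0.2, -0.2, -1.0]
grip_width: 0.0139
time_s: 31.5
ee_pos: [0.4716, 0.1444, 0.1422]
eef_rot: [3.139, -0.001, 1.631]
force: [-0.3, -0.8, 2.2]
grip_width: 0.0141
```

```bash
python3 -m pendant '[{"rx":0,"ry":0,"rz":0,"tx":0,"ty":0,"tz":0,"grip":0.2},{"rx":0,"ry":0,"rz":0,"tx":0,"ty":0,"tz":0,"grip":0.2},{"rx":0,"ry":0,"rz":0,"tx":0,"ty":0,"tz":0,"grip":0.2},{"rx":0,"ry":0,"rz":0,"tx":0,"ty":0,"tz":0,"grip":0.2},{"rx":0,"ry":0,"rz":0,"tx":0,"ty":0,"tz":0,"grip":0.2}]' 10
python3 -m pendant '[{"rx":0,"ry":0,"rz":0,"tx":0,"ty":0,"tz":-0.2,"grip":0.2},{"rx":0,"ry":0,"rz":0,"tx":0,"ty":0,"tz":-0.4,"grip":0.2},{"rx":0,"ry":0,"rz":0,"tx":0,"ty":0,"tz":-0.6,"grip":0.2},{"rx":0,"ry":0,"rz":0,"tx":0,"ty":0,"tz":-0.7,"grip":0.2},{"rx":0,"ry":0,"rz":0,"tx":0,"ty":0,"tz":-0.7,"grip":0.2},{"rx":0,"ry":0,"rz":0,"tx":0,"ty":0,"tz":-0.6,"grip":0.2},{"rx":0,"ry":0,"rz":0,"tx":0,"ty":0,"tz":-0.3,"grip":0.2},{"rx":0,"ry":0,"rz":0,"tx":0,"ty":0,"tz":0,"grip":0.2}]' 10
python3 - <<'E'
from h import *
import cv2
st()
c=ctrl.camera("scene");cv2.imwrite("pics/s7.png",cv2.resize(c["pixels"][140:260,190:500],(775,300),interpolation=cv2.INTER_CUBIC))
c=ctrl.camera("wrist");cv2.imwrite("pics/w7.png",c["pixels"])
E
```

```text
time_s: 31.92
ee_pos: [0.4718, 0.1445, 0.1424]
eef_rot: [3.138, -0.001, 1.631]
force: [-0.5, -0.0, 0.7]
grip_width: 0.0373
time_s: 32.58
ee_pos: [0.4702, 0.1442, 0.2921]
eef_rot: [3.139, -0.001, 1.631]
force: [0.8, 0.3, -0.5]
grip_width: 0.0379
{'time_s': 32.5833, 'ee_pos': [0.4702, 0.1442, 0.2921], 'eef_rot': [3.1393, -0.0007, 1.6306], 'force': [0.8148, 0.2552, -0.4741], 'moment': [-0.0429, -0.0985, -0.0127], 'grip_width': 0.0379, 'qpos': [0.2229, 0.1786, 1.6965, 0.0003, 1.2641, 0.163]}
```

View pics/s7.png

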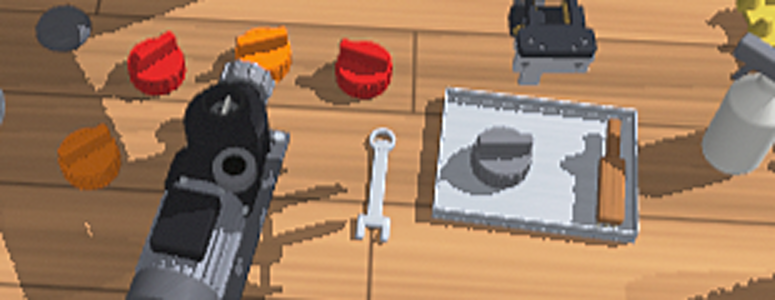

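View pics/w7.png

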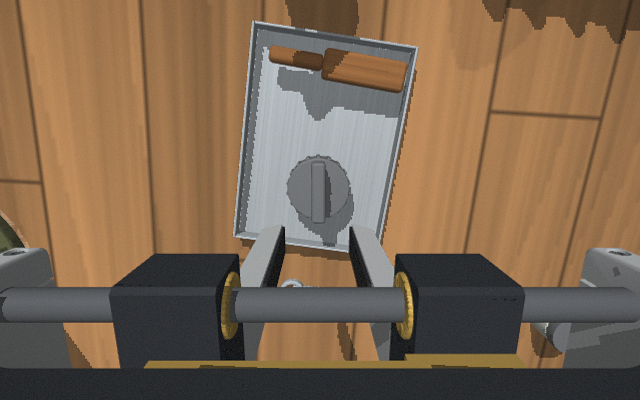

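The lid lies flat in the tray at wrist (318,189), bar up. It is clear of the brush at the far end (340,68) and of the walls, and the gripper is well clear above. Everything else looks unmoved, so I'm handing in.

```bash
python3 -c "
from station import ctrl
print(ctrl.hand_in())"
```

```text
the job is handed in; nothing more can be done
None
```

The strainer lid is off and lying in the parts tray, flat on the floor with the bar up. I handed the job in at about 32.6 s of the 72 s allowed.

- **Unscrewing:** I turned the lid about 422° anticlockwise in three grips. Gentle test lifts at about 372°, 389° and 405° met the thread, and I stopped each one at 4–4.5 N. At about 422° it came up with only its weight of about 1.5 N.
- **Lifting and placing:** It stayed level in the grip throughout the lift. I set it down by feel; the first touch on the tray floor was 8.5 N, so I eased off to about 2 N before letting go.
- **Seating before the second release:** Before that regrip I lowered the lid until it rested on its thread, which showed as about 6 N of downward push.
- **Drift:** In the first grip the hand wandered about 3 mm sideways and tilted up to 0.8°. Forces stayed around 1–2 N and I corrected it.
- **Last checks:** The final pictures show the lid clear of the brush and the tray walls, and the neck open. The bystanders in view look unmoved, though I judged that by eye; the grease jar and egg bowl were outside these last pictures. The gripper was about 15 cm above its release height and touching nothing.

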